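Clamp a stack of cards in the padding press

TASK

Clamp the stack of thank-you cards in the padding press so that its near edge can be glued: slide it flat and lengthways under the raised red arm, between the two side guides and fully home against the back stop. Then press the arm's black paddle down until the catch holds it by itself, and let go with the foot pressing on the cards. Leave the tape roll, the glue stick and the rubber stamp where they stand.

Things in the scene. Friction and masses are not known exactly. Their poses are not given: they have to be found in the camera images.
- press: grey bench press, fixed. Origin on the bench under the centre of the card seat; x points from the mouth (roughly towards the robot) to the back stop, y left, z up. Base 190 x 130 mm (x -65 to +125); its top is the card bed, z = 12 mm. Hinge cheeks at x = 50 to 102, y = +/-37 to 43, up to z = 79 mm. Behind the hinge a brass sprung pawl catches the arm's tail.
- card_seat (a point): centre of the seat on the bed's surface (press x 0, y 0, z 12 mm; same axes). Back stop: upright face at x = +45.5 mm, 40 mm tall. Two side guides 12 mm tall at x = +5 to +46 mm, 65 mm apart (y = +/-32.5), flared at the mouth end; in front of them the bed is open at both sides for fingers. The cards belong centred on it, long side along x.
- hinge_pin (a point): centre of the arm's hinge pin: press x = +68, y = 0, z = 62 mm; the pin runs along the press's y axis.
- lever (a joint): angle of the red sprung arm, rad: 0 = raised, reaching 54 degrees above level over the bed towards the mouth; grows as it is pressed down. The catch snaps in at about 0.97; end stop 1.01; let go, it rests on the catch at about 0.94 (level). Let go earlier, it springs back to 0. About 4 N at the paddle to start, about 12 N at the end with the cards in.
- paddle (a point): middle of the upper face of the black paddle (62 mm along the arm, 46 mm wide, at the arm's end); moves with the arm. 128 mm from the pin along the arm, 11 mm above its middle line: raised it is 172 mm above the bench at press x = +2 mm (paddle's end 198 mm high at x = -20), latched 73 mm high at x = -60. The whole arm turns about the pin.
- foot: round sprung foot, 32 mm across, under the arm 62 mm from the pin; origin at the middle of its underside; while the arm is up its lowest edge is 78 mm above the bench. An upright gripper holding the cards in the seat strikes the raised arm; one leaning back out of the mouth by 25 to 45 degrees clears it.
- cards_mid (a point): centre of the stack of white thank-you cards, one solid block 57 x 91 x 19 mm, about 90 g, lying flat on the bench to the right of the press; its y axis is the long one (either end may go in first), z up. Grasp across the 57 mm side, about 20 mm from the end away from the back stop.
- cards: the same stack; origin under its centre.
- roll: bystander: yellowish masking tape roll lying flat, 102 mm across, 25 mm tall; origin under its centre.
- glue: bystander: green-capped glue stick standing upright, 27 mm across, 92 mm tall; origin under its centre.
- stamp: bystander: rubber stamp with a wooden handle standing upright, 27 x 52 x 77 mm; origin under its centre.
There are look-alikes about, which are no part of the job. Leave any blue or yellow look-alike of the cards alone.

How it is judged:
On the way, in this order (a step that is already met when the one before it is completed fails the run):
1. the cards lie flat on the bed, home against the back stop between the guides, while the arm is still up (x of cards_mid in the frame of press above -0.008 m and z of cards_mid in the frame of press below 0.025 m and y of cards_mid in the frame of press between -0.007 and 0.007 m and angle between the y axis of cards_mid and the x axis of press, either way round below 0.15 rad and value of joint lever below 0.5 rad), for 0.2 s.
2. the arm is pressed down to the catch (value of joint lever above 0.91 rad), for 0.1 s.
At the end, for the whole second after the job is handed in: The catch holds the arm down by itself (over 0.90 rad), its foot pressing on the cards with more than 2 N; the cards lie flat on the bed, within 8 mm of the back stop, within 7 mm of the middle and 0.15 rad of straight, at rest (value of joint lever above 0.9 rad and contact force between foot and cards above 2 N and x of cards_mid in the frame of press between -0.008 and 0.004 m and z of cards_mid in the frame of press below 0.025 m and y of cards_mid in the frame of press between -0.007 and 0.007 m and angle between the y axis of cards_mid and the x axis of press, either way round below 0.15 rad and linear speed of cards below 0.02 m/s); the robot touches nothing.
It fails at once if the tape roll, the glue stick or the rubber stamp was shifted by more than 30 mm or tipped over (distance of any of roll, glue, stamp from where it was at the start of the episode above 0.03 m or angle between any of glue, stamp's own z axis and vertical above 0.5 rad).
It also fails if it takes over 64 s, if anything falls off the work surface, if the arm or the gripper's body presses on something with over 40 N, if the wrist force passes 120 N, or if a joint passes its speed limit or range.

ROBOT

A 7-joint arm with a two-finger parallel gripper is mounted at the origin on the work surface; the furniture and walls round the work are solid. World frame = base frame: x ahead of the robot, y to its left, z up, the work surface at z = 0. Lengths are in m, angles in rad, forces in N, time in s.
With the tool pointing down it reaches from about 0.425 to 0.95 m from the base axis. Payload 4.7 kg.
Tool frame: the origin (TCP) lies on the centre line of the jaws, within the pads' length; the fingertips stand 22 mm ahead of it and the grasp point (between the pads) lies 3 mm ahead of it; y points along the fingers, z is the direction in which the jaws open and shut, and the axes are right-handed (so a half turn about y gives the same grasp; the last joint's range is limited). The gripper opens to 85 mm and grips with 20 to 120 N. Pads are 22 mm wide; open, the fingers measure 114 mm over their backs; the gripper's body (76 mm by 85 mm) begins 54 mm behind the grasp point. The pads swing forward as they close: fully open they stand 13 mm farther back than shut.
Start: joints at [-1.337, 0.469, -0.049, 1.532, 0.024, 1.141, -0.082], TCP at [0.175, 0.652, 0.214] pointing down, gripper open.
Joint ranges: [-2.59, 2.59], [-0.33, 1.99], [-1.39, 1.29], [0.1, 2.45], [-1.04, 4.18], [0.21, 1.99], [-2.66, 2.66]. Speed limits (rad/s): [2.57, 2.57, 3.14, 3.14, 3.14, 3.14, 3.14].

INTERFACE

Orientations are given as [roll, pitch, yaw] about the fixed x, y, z axes, in that order (R = Rz(yaw) Ry(pitch) Rx(roll)).
In Python, from plant import r gives the robot as it stands.
- The arm moves only by the shell command python3 -m jog 'ROWS'. ROWS is JSON, a list of rows, each an object of numbers: "gripper": the closure, from 0 (fully open) to 1 (shut); "dx", "dy", "dz": the shift along the tool's x, y, z in cm; "rx", "ry", "rz": the turn, a rotation vector about the tool's x, y, z in rad. A call has 1 to 20 rows; each row shifts and turns the pose as measured when the row begins, along the tool's axes as they then stand; what a row does not reach is not made up. A row lasts 1/12 s, in which the tool goes at most 41.7 mm and 7.16 degrees, less where a joint would pass 70% of its speed; a pose out of reach is approached as far as the arm can. A call is refused whole if a number of a shift passes 4.17 or a number of a turn 0.125, either way. A call with a gripper value outside its range is refused whole. The fingers move at their own pace and stop on an object; the grip force is fixed at half the most. Time passes only in rows, so rows that do not move let the fingers close. It gives the time, the measured TCP pose, the force and the opening at its end, in the units of the state.
- r.state(): the state, without advancing time (a new reading comes with each control period).
- r.get_image(name): name is "scene" or "top" or "wrist"; returns a dict with "image" (420x560x3 uint8, blue, green, red), "z_map" (420x560 float32, m along the optical axis (not along the pixel's ray), 0 where there is no reading), "fx", "fy", "cx", "cy" (pixels), "pose" (4x4, takes a point from camera to world coordinates). Camera axes: x right, y down, z forward; pixel columns grow to the right and rows downward; lengths in m; the calibration is good to about 2 mm. A picture is of the moment at which its call begins.
- r.finish_job(): hands the job in, once; it reports no verdict.
Trained networks look in a picture, given as the dict that the camera call returned (one of the last four; its "shot" number tells which), for a name from the list of things; names that differ only in an ending like _2 or _b are one class to them, and where a whole thing is asked for, a point or a joint stands for the part that bears it (a point fixed in the world has none). Each returns a list of dicts, best first, with "conf" (0 to 1); they miss things now and then, are a little off and sometimes report something else, mostly with a low value. They report only what shows in the picture. A call takes as long as a camera call. They do not tell look-alikes from the thing itself.
- r.search_frame(picture, thing): "position" ([x, y, z] in m, in the coordinates of the camera as it stood for that picture, good to about 4 mm: the middle of the surface that is visible of it).
The state is a dict: "time": time; "q": joint angles; "dq": joint speeds; "joint_efforts": joint torques, N m; "ee_pos": TCP position; "ee_rot": TCP orientation; "force": force on the tool from outside, world axes, zero at the start; "wrist_torque": the same for the moment, N m; "grip_width": finger opening in m.
Only numpy, scipy, OpenCV 4.12 (cv2) and the standard library are available. Lean on these libraries where they do the work, as an engineer would, in place of code of your own. Each camera call takes 0.05 s, during which the arm holds its last target.

## Working session

There is one attempt and no reset: what is moved stays moved. The work goes in short steps, Python scripts to look and compute and a shell command to move; the robot and the scene stay as the last step left them, time stands still between calls to the robot, and variables do not carry over. Pictures are saved under pics/ and viewed, and the job is handed in when it is done.

```bash
ls; mkdir -p pics
python3 - <<'E'
from plant import r
import cv2,numpy as np
print(r.state())
for n in ["scene","top","wrist"]:
    d=r.get_image(n); cv2.imwrite(f"pics/{n}0.png",d["image"]); print(n,d["fx"],d["fy"],d["cx"],d["cy"],np.round(d["pose"],3).tolist())
E
```

```text
pics
{'time': 0.0, 'q': array([-1.33691568,  0.46947642, -0.04860487,  1.53368589,  0.02409481,
        1.14100884, -0.08227431]), 'dq': array([ 0.00213742, -0.0002597 ,  0.00147929,  0.00060281, -0.00029419,
       -0.00164888, -0.00122011]), 'joint_efforts': array([-7.82181087e-04, -5.10292482e+01, -4.69283061e-02, -2.37716103e+01,
        1.07086383e-02,  7.66449346e-03, -3.82484231e-06]), 'ee_pos': array([0.17516556, 0.65123527, 0.21334131]), 'ee_rot': array([-1.57278832e+00, -6.41104230e-05, -2.62716745e-01]), 'force': array([-0.26715394, -0.47423922, -0.75355749]), 'wrist_torque': array([-0.01782316, -0.01463829,  0.01512749]), 'grip_width': 0.08535306539231466}
scene 525.4101746099025 525.4101746099025 270.6107259578819 212.34033892398122 [[0.836, -0.363, 0.412, 0.025], [-0.549, -0.579, 0.603, -0.615], [0.019, -0.73, -0.683, 1.06], [0.0, 0.0, 0.0, 1.0]]
top 402.1589160721809 402.1589160721809 279.9329155530208 210.33771643857298 [[-0.017, -0.998, 0.055, 0.533], [-1.0, 0.018, 0.007, 0.207], [-0.008, -0.054, -0.998, 1.096], [0.0, 0.0, 0.0, 1.0]]
wrist 377.7808838356695 377.7808838356695 281.37843161915885 208.8929844643816 [[0.26, 0.93, 0.258, 0.109], [0.966, -0.25, -0.071, 0.67], [-0.001, 0.268, -0.964, 0.374], [0.0, 0.0, 0.0, 1.0]]
```

View pics/scene0.png

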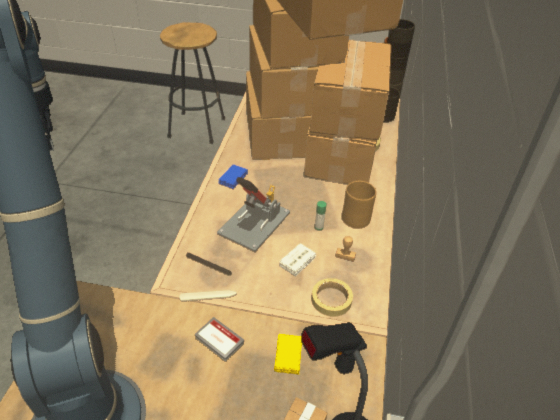

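View pics/top0.png

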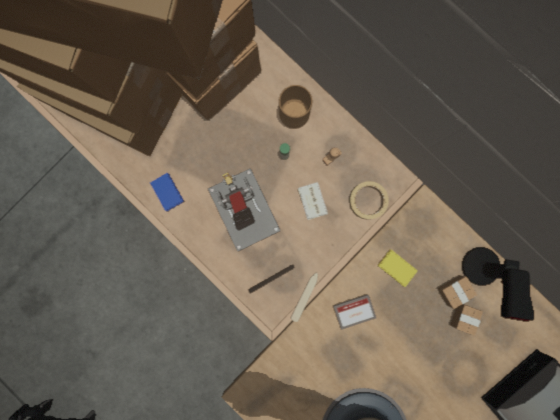

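View pics/wrist0.png

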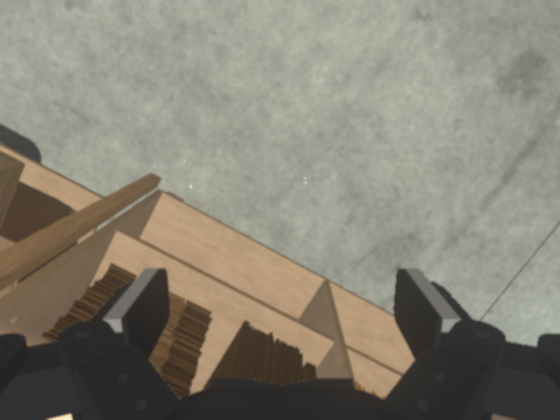

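Top view: press at (243,208), red arm up with black paddle at (243,218), and the mouth facing lower right. The white printed block at (313,200), right of the press, fits the cards. Look-alikes are the blue block (167,192), the yellow block (398,268) and the white/red flat box (355,312). Bystanders are the roll (370,200), glue (285,151) and stamp (332,156). I'll confirm with crops and measure.

```bash
cat > h.py <<'E'
from plant import r
import cv2,numpy as np
def world(d):
    z=d["z_map"]; v,u=np.mgrid[:z.shape[0],:z.shape[1]]
    P=np.stack([(u-d["cx"])/d["fx"]*z,(v-d["cy"])/d["fy"]*z,z],-1)
    W=P@d["pose"][:3,:3].T+d["pose"][:3,3]; W[z==0]=np.nan; return W
def proj(d,p):
    T=np.linalg.inv(d["pose"]); c=T[:3,:3]@np.asarray(p)+T[:3,3]
    return c[0]/c[2]*d["fx"]+d["cx"],c[1]/c[2]*d["fy"]+d["cy"]
E
python3 - <<'E'
from h import *
out=[]
for n in ["scene","top"]:
    d=r.get_image(n); W=world(d)
    for t in ["cards","press","roll","glue","stamp","paddle","hinge_pin","card_seat"]:
        try:
            for x in r.search_frame(d,t)[:4]:
                print(n,t,round(x["conf"],2),np.round(d["pose"][:3,:3]@x["position"]+d["pose"][:3,3],3))
        except Exception as e: print(t,e)
    np.savez(f"{n}.npz",img=d["image"],W=W)
    if n=="top":
        c=d["image"][130:280,150:410]; 
        cv2.imwrite("pics/crop_top.png",cv2.resize(c,None,fx=3,fy=3,interpolation=cv2.INTER_CUBIC))
    else:
        c=d["image"][150:290,180:400]; cv2.imwrite("pics/crop_scene.png",cv2.resize(c,None,fx=3.5,fy=3.5,interpolation=cv2.INTER_CUBIC))
    # white block
    hsv=cv2.cvtColor(d["image"],cv2.COLOR_BGR2HSV)
    m=((hsv[...,1]<60)&(hsv[...,2]>110)).astype(np.uint8)
    box=(285,180,335,225) if n=="top" else (270,235,325,280)
    mm=np.zeros_like(m); mm[box[1]:box[3],box[0]:box[2]]=m[box[1]:box[3],box[0]:box[2]]
    pts=W[mm>0]; pts=pts[np.isfinite(pts).all(1)]
    top=pts[pts[:,2]>np.median(pts[:,2])-0.006]
    rc=cv2.minAreaRect((top[:,:2]*1000).astype(np.float32)); print(n,len(top),np.median(top[:,2]),rc)
    # grey plate: height ~12mm
E
```

```text
scene cards 0.71 [ 0.428 -0.107  0.017]
scene cards 0.68 [0.64  0.51  0.018]
scene cards 0.67 [0.609 0.116 0.017]
scene press 0.58 [0.591 0.295 0.008]
scene roll 0.93 [ 0.612 -0.034  0.025]
scene glue 0.69 [0.741 0.188 0.059]
scene stamp 0.76 [0.736 0.062 0.012]
scene paddle 0.61 [0.582 0.298 0.125]
scene hinge_pin 0.9 [0.585 0.296 0.01 ]
scene card_seat 0.87 [0.589 0.297 0.011]
scene 495 0.01787868095774603 ((617.5181274414062, 121.10185241699219), (92.76006317138672, 57.30764389038086), 17.79424285888672)
top cards 0.95 [0.616 0.132 0.016]
top cards 0.87 [0.646 0.512 0.019]
top cards 0.75 [ 0.435 -0.094  0.019]
top press 0.8 [0.596 0.313 0.01 ]
top roll 0.79 [ 0.615 -0.024  0.025]
top stamp 0.6 [0.731 0.076 0.018]
top paddle 0.81 [0.588 0.31  0.144]
top hinge_pin 0.75 [0.597 0.31  0.009]
top card_seat 0.55 [0.592 0.31  0.013]
top 678 0.0178564791633421 ((616.2872924804688, 128.15887451171875), (89.41272735595703, 55.637062072753906), 16.531965255737305)
```

View pics/crop_top.png

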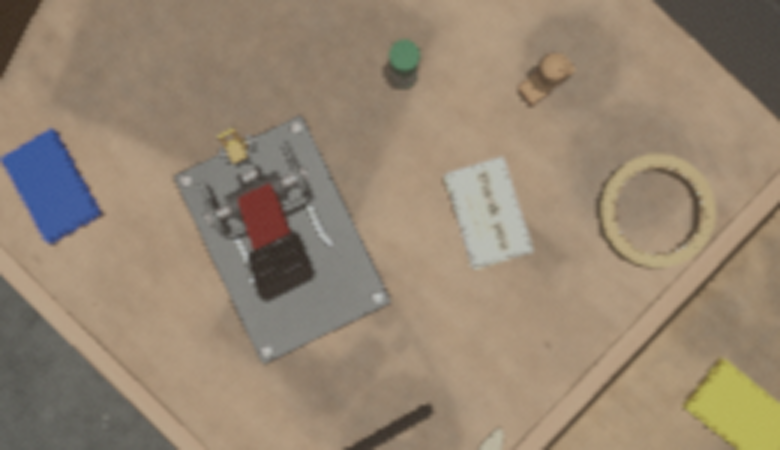

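View pics/crop_scene.png

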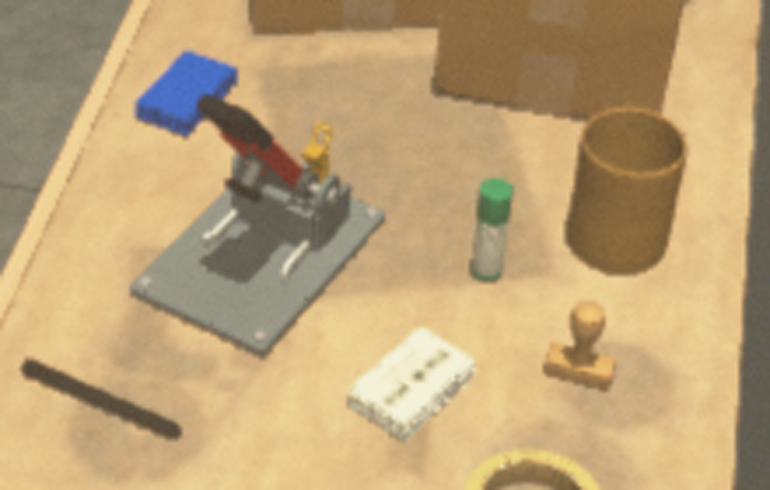

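The crops confirm it: the white block with "thank you" printing, right of the press at top (313,200), is the stack. Next I'll fit the press plate and go for a closer wrist view.

```bash
cat >> h.py <<'E'
from scipy.spatial.transform import Rotation as Ro
def rot(e): return Ro.from_euler('xyz',e)
def delta(p=None,e=None):
    s=r.state(); R=rot(s["ee_rot"])
    if p is not None: print("shift tool cm",np.round(R.inv().apply(np.array(p)-s["ee_pos"])*100,2))
    if e is not None:print("turn tool rad",np.round((R.inv()*rot(e)).as_rotvec(),3))
    print("t",round(s["time"],2),"pos",np.round(s["ee_pos"],4),"rot",np.round(s["ee_rot"],3),"F",np.round(s["force"],1),"w",round(s["grip_width"],4))
E
python3 - <<'E'
from h import *
for n,box in [("top",(200,165,290,255)),("scene",(210,195,300,255))]:
    z=np.load(n+".npz"); W=z["W"]; img=z["img"]
    hsv=cv2.cvtColor(img,cv2.COLOR_BGR2HSV)
    m=np.zeros(img.shape[:2],bool); m[box[1]:box[3],box[0]:box[2]]=True
    m&=(hsv[...,1]<60)&(W[...,2]>0.004)&(W[...,2]<0.02)
    p=W[m]; print(n,len(p),np.median(p[:,2])); 
    print(cv2.minAreaRect((p[:,:2]*1000).astype(np.float32)))
delta([0.47,0.24,0.32],[-1.5708,0,0.35])
E
```

```text
top 2289 0.011159591187729356
((596.5892333984375, 313.88299560546875), (190.10948181152344, 129.78419494628906), 24.37696647644043)
scene 1640 0.011184377441337712
((610.1456909179688, 272.3935241699219), (187.95896911621094, 241.28274536132812), 40.61281967163086)
shift tool cm [ 39.15 -10.56 -32.12]
turn tool rad [-0.    -0.613 -0.   ]
t 1.05 pos [0.1753 0.6519 0.2144] rot [-1.571  0.    -0.263] F [-0.2  0.1  0.4] w 0.0852
```

```bash
python3 -m jog '[{"dy":-3,"dx":1},{"dy":-3,"dx":1.5},{"dy":-3,"dx":2},{"dx":3,"dz":-2.5},{"dx":3,"dz":-2.5},{"dx":3,"dz":-2.5},{"dx":3,"dz":-2.5},{"dx":3,"dz":-2.5},{"dx":3,"dz":-2.5},{"dx":3,"dz":-2.5},{"dx":3,"dz":-2.5},{"dx":3,"dz":-2.5},{"dx":3,"dz":-2.5},{"dx":3,"dz":-2.5},{"dx":3,"dz":-2.5}]'; python3 -m jog '[{"ry":-0.12},{"ry":-0.12},{"ry":-0.12},{"ry":-0.12},{"ry":-0.12},{}]'; python3 -c "
from h import *
delta([0.47,0.24,0.32],[-1.5708,0,0.35])"
```

```text
shift tool cm [ 39.15 -10.56 -32.12]
turn tool rad [-0.    -0.613 -0.   ]
t 1.05 pos [0.1753 0.6519 0.2144] rot [-1.571  0.    -0.263] F [-0.2  0.1  0.4] w 0.0852schema error: expected keys gripper, dx, dy, dz, rx, ry, rz
schema error: expected keys gripper, dx, dy, dz, rx, ry, rz
```

```bash
python3 -m jog '[{"gripper":0,"dx":1,"dy":-3,"dz":0,"rx":0,"ry":0,"rz":0},{"gripper":0,"dx":1.5,"dy":-3,"dz":0,"rx":0,"ry":0,"rz":0},{"gripper":0,"dx":2,"dy":-3,"dz":-1,"rx":0,"ry":0,"rz":0},{"gripper":0,"dx":3,"dy":0,"dz":-2.5,"rx":0,"ry":0,"rz":0},{"gripper":0,"dx":3,"dy":0,"dz":-2.5,"rx":0,"ry":0,"rz":0},{"gripper":0,"dx":3,"dy":0,"dz":-2.5,"rx":0,"ry":0,"rz":0},{"gripper":0,"dx":3,"dy":0,"dz":-2.5,"rx":0,"ry":0,"rz":0},{"gripper":0,"dx":3,"dy":0,"dz":-2.5,"rx":0,"ry":0,"rz":0},{"gripper":0,"dx":3,"dy":0,"dz":-2.5,"rx":0,"ry":0,"rz":0},{"gripper":0,"dx":3,"dy":0,"dz":-2.5,"rx":0,"ry":0,"rz":0},{"gripper":0,"dx":3,"dy":0,"dz":-2.5,"rx":0,"ry":0,"rz":0},{"gripper":0,"dx":3,"dy":0,"dz":-2.5,"rx":0,"ry":0,"rz":0},{"gripper":0,"dx":3,"dy":0,"dz":-2.5,"rx":0,"ry":0,"rz":0},{"gripper":0,"dx":3,"dy":0,"dz":-2.5,"rx":0,"ry":0,"rz":0}]'; python3 -c "
from h import *
delta([0.47,0.24,0.32],[-1.5708,0,0.35])"
```

```text
time: 2.22
ee_pos: [0.4695, 0.2745, 0.3075]
ee_rot: [-1.564, 0.003, -0.24]
force: [1.0, 1.0, -0.3]
grip_width: 0.0856
shift tool cm [ 0.86 -1.27 -3.33]
turn tool rad [-0.007 -0.59  -0.001]
t 2.22 pos [0.4695 0.2745 0.3075] rot [-1.564  0.003 -0.24 ] F [ 1.   1.  -0.3] w 0.0856
```

```bash
python3 -m jog '[{"gripper":0,"dx":0.5,"dy":-1,"dz":-1.5,"rx":0,"ry":-0.12,"rz":0},{"gripper":0,"dx":0.5,"dy":-0.5,"dz":-1.5,"rx":0,"ry":-0.12,"rz":0},{"gripper":0,"dx":0,"dy":0,"dz":-1,"rx":0,"ry":-0.12,"rz":0},{"gripper":0,"dx":0,"dy":0,"dz":0,"rx":0,"ry":-0.12,"rz":0},{"gripper":0,"dx":0,"dy":0,"dz":0,"rx":0,"ry":-0.12,"rz":0},{"gripper":0,"dx":0,"dy":0,"dz":0,"rx":0,"ry":0,"rz":0},{"gripper":0,"dx":0,"dy":0,"dz":0,"rx":0,"ry":0,"rz":0}]'
cat > look.py <<'E'
from h import *
import sys
d=r.get_image("wrist"); cv2.imwrite(sys.argv[1],d["image"]); W=world(d); np.savez("wrist.npz",img=d["image"],W=W)
img=d["image"]; hsv=cv2.cvtColor(img,cv2.COLOR_BGR2HSV)
z=W[...,2]
for nm,lo,hi,cond in [("cards",0.014,0.024,(hsv[...,1]<70)&(hsv[...,2]>110)),("plate",0.007,0.0165,(hsv[...,1]<70)&(hsv[...,2]<150))]:
    m=((z>lo)&(z<hi)&cond).astype(np.uint8)
    m=cv2.morphologyEx(m,cv2.MORPH_OPEN,np.ones((3,3)))
    n,l,st,ce=cv2.connectedComponentsWithStats(m)
    for i in range(1,n):
        if st[i,4]>800:
            p=W[l==i]; print(nm,st[i],"z",round(np.median(p[:,2]),4),cv2.minAreaRect((p[:,:2]*1000).astype(np.float32)))
delta()
E
python3 look.py pics/w1.png
```

```text
time: 2.8
ee_pos: [0.4815, 0.2165, 0.3245]
ee_rot: [-1.569, -0.005, 0.361]
force: [0.9, -0.7, -0.3]
grip_width: 0.0854
cards [ 158  197   44   68 2787] z 0.0193 ((615.5697021484375, 126.69459533691406), (89.90467834472656, 56.03028869628906), 16.01857566833496)
plate [265   0  49  49 950] z 0.009 ((330.08526611328125, 165.93435668945312), (21.12954330444336, 72.30480194091797), 62.969905853271484)
plate [ 264  191  101  135 8116] z 0.0124 ((595.6077880859375, 311.9394226074219), (189.5446014404297, 128.83920288085938), 24.600669860839844)
t 2.85 pos [0.4814 0.2165 0.3245] rot [-1.569 -0.005  0.361] F [-0.8  0.2  0. ] w 0.0853
```

View pics/w1.png

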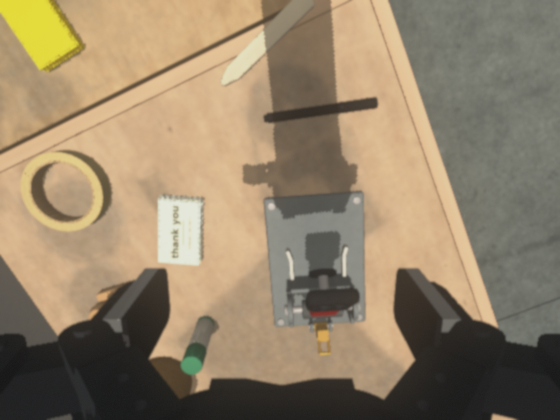

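Cards are at about (0.616,0.127), yaw 16°, top z 19 mm. The press plate is centred at (0.5956,0.3119), yaw 24.6°, with both the top and wrist views agreeing. I'll lean first, then go to the pre-grasp pose.

```bash
cat >> h.py <<'E'
def lean(yaw,l): return (Ro.from_euler('z',yaw)*Ro.from_euler('x',-np.pi/2)*Ro.from_rotvec([0,0,-l])).as_euler('xyz')
E
python3 -m jog '[{"gripper":0,"dx":0,"dy":0,"dz":0,"rx":0,"ry":0.08,"rz":0},{"gripper":0,"dx":0,"dy":0,"dz":0,"rx":0,"ry":0,"rz":-0.12},{"gripper":0,"dx":0,"dy":0,"dz":0,"rx":0,"ry":0,"rz":-0.12},{"gripper":0,"dx":0,"dy":0,"dz":0,"rx":0,"ry":0,"rz":-0.12},{"gripper":0,"dx":0,"dy":0,"dz":0,"rx":0,"ry":0,"rz":-0.12},{"gripper":0,"dx":0,"dy":0,"dz":0,"rx":0,"ry":0,"rz":-0.12},{"gripper":0,"dx":0,"dy":0,"dz":0,"rx":0,"ry":0,"rz":0}]'
python3 -c "
from h import *
delta([0.5155,0.098,0.125],lean(.28,.611)); print(r.state()['q'])"
```

```text
time: 3.43
ee_pos: [0.4808, 0.2201, 0.321]
ee_rot: [-1.56, -0.623, 0.262]
force: [-0.5, -1.2, -1.5]
grip_width: 0.0855
shift tool cm [-11.28  15.89 -12.88]
turn tool rad [-0.001 -0.015  0.012]
t 3.43 pos [0.4808 0.2201 0.321 ] rot [-1.56  -0.623  0.262] F [-0.5 -1.2 -1.5] w 0.0855
[-0.67395892 -0.14620966  0.03580847  2.16614719  0.39938339  0.56510233
  0.92125999]
```

```bash
python3 -m jog '[{"gripper":0,"dx":-1.4,"dy":2,"dz":-1.6,"rx":0,"ry":0,"rz":0},{"gripper":0,"dx":-1.4,"dy":2,"dz":-1.6,"rx":0,"ry":0,"rz":0},{"gripper":0,"dx":-1.4,"dy":2,"dz":-1.6,"rx":0,"ry":0,"rz":0},{"gripper":0,"dx":-1.4,"dy":2,"dz":-1.6,"rx":0,"ry":0,"rz":0},{"gripper":0,"dx":-1.4,"dy":2,"dz":-1.6,"rx":0,"ry":0,"rz":0},{"gripper":0,"dx":-1.4,"dy":2,"dz":-1.6,"rx":0,"ry":0,"rz":0},{"gripper":0,"dx":-1.4,"dy":2,"dz":-1.6,"rx":0,"ry":0,"rz":0},{"gripper":0,"dx":0,"dy":0,"dz":0,"rx":0,"ry":0,"rz":0},{"gripper":0,"dx":0,"dy":0,"dz":0,"rx":0,"ry":0,"rz":0}]'
python3 look.py pics/w2.png; python3 -c "
from h import *
delta([0.5155,0.098,0.125],lean(.28,.611)); print(r.state()['q'])
delta([0.5817,0.117,0.027])"
```

```text
time: 4.18
ee_pos: [0.5102, 0.1492, 0.2211]
ee_rot: [-1.558, -0.645, 0.251]
force: [-0.4, 0.4, 0.1]
grip_width: 0.0856
cards [ 192   87   68   74 4122] z 0.0192 ((615.9208984375, 126.56048583984375), (90.38652038574219, 55.94906234741211), 15.857979774475098)
cards [   0  169  201  121 1406] z 0.019 ((859.6053466796875, 12.230216979980469), (343.05767822265625, 4.715904235839844), 45.0602912902832)
plate [ 388   90   59   70 2600] z 0.0123 ((569.5231323242188, 308.0809631347656), (88.79908752441406, 56.1445426940918), 27.062973022460938)
plate [   0  163  202  124 1374] z 0.0118 ((858.8795166015625, 11.135063171386719), (346.16827392578125, 5.111522674560547), 44.89683151245117)
t 4.23 pos [0.5103 0.1494 0.2213] rot [-1.558 -0.646  0.252] F [-0.3  0.3  0.2] w 0.0854
shift tool cm [-6.42  7.16 -5.2 ]
turn tool rad [ 0.004 -0.023  0.035]
t 4.23 pos [0.5103 0.1494 0.2213] rot [-1.558 -0.646  0.252] F [-0.3  0.3  0.2] w 0.0854
[-1.05947438 -0.06547864  0.63087907  2.35366234  0.56782633  0.23412926
  0.89623951]
shift tool cm [-6.81 19.13 -5.16]
t 4.23 pos [0.5103 0.1494 0.2213] rot [-1.558 -0.646  0.252] F [-0.3  0.3  0.2] w 0.0854
```

View pics/w2.png

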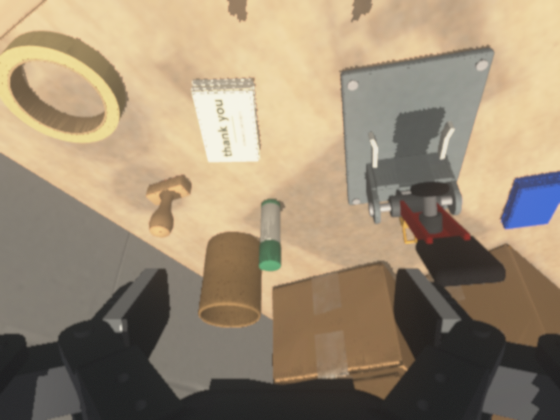

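Joint 6 is close to its lower limit at this lean, so I'll use about 28° and move outward first.

```bash
python3 -m jog '[{"gripper":0,"dx":0.6,"dy":1,"dz":-1.2,"rx":0,"ry":-0.02,"rz":0.08},{"gripper":0,"dx":0.6,"dy":1,"dz":-1.2,"rx":0,"ry":0,"rz":0.08},{"gripper":0,"dx":0.5,"dy":1.5,"dz":-1.2,"rx":0,"ry":0,"rz":0},{"gripper":0,"dx":0.5,"dy":1.5,"dz":-1.2,"rx":0,"ry":0,"rz":0},{"gripper":0,"dx":0,"dy":0,"dz":0,"rx":0,"ry":0,"rz":0}]'
python3 -c "
from h import *
print(r.state()['q'])
delta([0.5829,0.1174,0.0277],lean(.28,.49))"
```

```text
time: 4.65
ee_pos: [0.5452, 0.1274, 0.2022]
ee_rot: [-1.571, -0.562, 0.258]
force: [0.7, 0.3, -0.2]
grip_width: 0.0853
[-1.08515472  0.06509536  0.8105516   2.27070954 -0.11623373  0.26512824
  1.64319207]
shift tool cm [-6.44 16.57 -1.92]
turn tool rad [ 0.011 -0.019  0.072]
t 4.65 pos [0.5452 0.1274 0.2022] rot [-1.571 -0.562  0.258] F [ 0.7  0.3 -0.2] w 0.0853
```

```bash
python3 -m jog '[{"gripper":0,"dx":-0.7,"dy":2,"dz":-0.3,"rx":0,"ry":-0.01,"rz":0.04},{"gripper":0,"dx":-0.7,"dy":2,"dz":-0.3,"rx":0,"ry":-0.01,"rz":0.03},{"gripper":0,"dx":-0.7,"dy":2,"dz":-0.3,"rx":0,"ry":0,"rz":0},{"gripper":0,"dx":-0.7,"dy":2,"dz":-0.2,"rx":0,"ry":0,"rz":0},{"gripper":0,"dx":0,"dy":0,"dz":0,"rx":0,"ry":0,"rz":0}]'
python3 -c "
from h import *
print(r.state()['q'])
delta([0.5829,0.1174,0.0277],lean(.28,.49))"
```

```text
time: 5.07
ee_pos: [0.5622, 0.1246, 0.1258]
ee_rot: [-1.567, -0.492, 0.274]
force: [-0.1, 0.8, -0.4]
grip_width: 0.0857
[-0.77617269  0.26239765  0.56288648  2.25569593 -0.73244324  0.22088034
  2.26435514]
shift tool cm [-3.05  9.5  -1.29]
turn tool rad [-0.001 -0.006  0.002]
t 5.07 pos [0.5622 0.1246 0.1258] rot [-1.567 -0.492  0.274] F [-0.1  0.8 -0.4] w 0.0857
```

```bash
python3 -m jog '[{"gripper":0,"dx":-0.7,"dy":1.5,"dz":-0.3,"rx":0,"ry":0,"rz":0},{"gripper":0,"dx":-0.7,"dy":1.5,"dz":-0.3,"rx":0,"ry":0,"rz":0},{"gripper":0,"dx":0,"dy":0,"dz":0,"rx":0,"ry":0,"rz":0}]'
python3 -c "
from h import *
print(r.state()['q'])
delta([0.5829,0.1174,0.0277],lean(.28,.49))"
```

```text
time: 5.32
ee_pos: [0.5661, 0.1215, 0.101]
ee_rot: [-1.561, -0.485, 0.274]
force: [-0.2, -0.4, 0.2]
grip_width: 0.0854
[-0.7384621   0.32083381  0.54710349  2.26236233 -1.03479898  0.21356925
  2.57045429]
shift tool cm [-2.08  7.18 -0.92]
turn tool rad [-0.007 -0.005 -0.005]
t 5.32 pos [0.5661 0.1215 0.101 ] rot [-1.561 -0.485  0.274] F [-0.2 -0.4  0.2] w 0.0854
```

The default redundancy drift is pushing q5 and q6 to their limits. I'll fit a kinematic model to the recorded states to choose feasible poses.

```bash
cat > fit.py <<'E'
import numpy as np, itertools
from scipy.optimize import least_squares
from scipy.spatial.transform import Rotation as Ro
Q=np.array([[-1.33692,.46948,-.04860,1.53369,.02409,1.14101,-.08227],[-.67396,-.14621,.03581,2.16615,.39938,.56510,.92126],[-1.05947,-.06548,.63088,2.35366,.56783,.23413,.89624],[-1.08515,.06510,.81055,2.27071,-.11623,.26513,1.64319],[-.77617,.26240,.56289,2.25570,-.73244,.22088,2.26436],[-.73846,.32083,.54710,2.26236,-1.03480,.21357,2.57045]])
P=np.array([[.17517,.65124,.21334],[.4808,.2201,.321],[.5103,.1494,.2213],[.5452,.1274,.2022],[.5622,.1246,.1258],[.5661,.1215,.101]])
E=np.array([[-1.57279,0,-.26272],[-1.56,-.623,.262],[-1.558,-.646,.252],[-1.571,-.562,.258],[-1.567,-.492,.274],[-1.561,-.485,.274]])
Z=lambda a:Ro.from_euler('z',a); Y=lambda a:Ro.from_euler('y',a)
def fk(q,s,x):
    # x: o1,d1,d3,a3,d5,a5,a6,d7, rotvec(3)
    R=Z(s[0]*q[0]+x[0]); p=np.array([0,0,x[1]])
    R=R*Y(q[1])*Z(s[1]*q[2]); p=p+R.apply([x[3],0,x[2]])
    R=R*Y(q[3]); p=p+R.apply([x[5],0,0]); R=R*Z(s[2]*q[4]); p=p+R.apply([0,0,x[4]])
    R=R*Y(q[5]); R=R*Z(s[3]*q[6]); p=p+R.apply([x[6],x[11],x[7]])
    return p,R*Ro.from_rotvec(x[8:11])
def res(x,s):
    o=[]
    for q,p,e in zip(Q,P,E):
        pp,R=fk(q,s,x); o+=list((pp-p)*5); o+=list((R.inv()*Ro.from_euler('xyz',e)).as_rotvec())
    return np.array(o)
if __name__=="__main__":
    best=None
    for s in itertools.product([1,-1],repeat=4):
      for o1 in (0,1.57,3.14,-1.57):
        for g in ([0,0,0],[1.57,0,0],[-1.57,0,0],[0,2.2,2.2]):
          x0=np.array([o1,.33,.4,0,.4,0,0,.25,*g,0])
          f=least_squares(res,x0,args=(s,),max_nfev=60)
          if best is None or f.cost<best[0]: best=(f.cost,s,f.x)
      print(s,best[0])
    print(best); np.savez("kin.npz",s=best[1],x=best[2])
    print(np.round(res(best[2],best[1]).reshape(-1,6),3))
E
python3 fit.py
```

```text
(1, 1, 1, 1) 0.6133283752781208
(1, 1, 1, -1) 0.6133283752781208
(1, 1, -1, 1) 0.6133283752781208
(1, 1, -1, -1) 0.6133283752781208
(1, -1, 1, 1) 0.6133283752781208
(1, -1, 1, -1) 0.6133283752781208
(1, -1, -1, 1) 0.6133283752781208
(1, -1, -1, -1) 0.6133283752781208
(-1, 1, 1, 1) 0.6133283752781208
(-1, 1, 1, -1) 0.6133283752781208
(-1, 1, -1, 1) 0.6133283752781208
(-1, 1, -1, -1) 0.6133283752781208
(-1, -1, 1, 1) 0.6133283752781208
(-1, -1, 1, -1) 0.6133283752781208
(-1, -1, -1, 1) 0.6133283752781208
(-1, -1, -1, -1) 0.0021012850208227797
(np.float64(0.0021012850208227797), (-1, -1, -1, -1), array([-6.44824311e-02,  2.58939375e-01,  5.59757751e-01, -6.16424338e-03,
        4.68315117e-01, -4.94117984e-03,  1.26847140e-03,  3.55720709e-01,
        1.20294258e+00, -1.27189601e+00, -1.23667754e+00,  1.91450587e-03]))
[[-0.004 -0.006  0.002 -0.029 -0.008  0.001]
 [ 0.02   0.021  0.009  0.009  0.004 -0.   ]
 [-0.015 -0.013  0.011  0.011  0.005 -0.   ]
 [-0.022 -0.022  0.001  0.006  0.002 -0.   ]
 [ 0.004  0.009 -0.01   0.002 -0.001 -0.   ]
 [ 0.01   0.012 -0.013  0.001 -0.001  0.   ]]
```

```bash
cat > ik.py <<'E'
from fit import *
k=np.load("kin.npz"); S=k["s"]; X=k["x"]
LO=np.array([-2.59,-.33,-1.39,.1,-1.04,.21,-2.66]);HI=np.array([2.59,1.99,1.29,2.45,4.18,1.99,2.66])
def lean(yaw,l): return Ro.from_euler('z',yaw)*Ro.from_euler('x',-np.pi/2)*Ro.from_rotvec([0,0,-l])
def ik(p,R,q0,w=0.003):
    def f(q):
        pp,RR=fk(q,S,X); return np.r_[(pp-p)*5,(RR.inv()*R).as_rotvec(),w*(q-(LO+HI)/2)/(HI-LO)]
    s=least_squares(f,np.clip(q0,LO+.06,HI-.06),bounds=(LO+.05,HI-.05))
    return s.x,np.abs(s.fun[:6]).max(),np.min(np.minimum(s.x-LO,HI-s.x))
E
cat > t.py <<'E'
from ik import *
rng=np.random.default_rng(0)
def tgt(px,py,yaw,l,back,z):
    a=np.array([np.sin(l)*np.cos(yaw),np.sin(l)*np.sin(yaw),-np.cos(l)])
    g=np.array([px-back*np.cos(yaw),py-back*np.sin(yaw),z]); return g-.003*a
for nm,px,py,yaw,z in [("cards",.6156,.1267,.28,.025),("seat",.5683,.2994,.429,.038),("pre",.6156,.1267,.28,.10)]:
  for l in (.45,.55,.65):
    for flip in (0,1):
      R=lean(yaw,l)*(Ro.from_rotvec([0,np.pi*flip,0]))
      sols=[]
      for i in range(14):
        q,e,m=ik(tgt(px,py,yaw,l,.033,z),R,rng.uniform(LO+.1,HI-.1))
        if e<.01: sols.append((m,q))
      sols.sort(key=lambda t:-t[0])
      print(nm,l,flip,len(sols)); 
      for m,q in sols[:2]: print("   ",round(m,2),np.round(q,2))
E
python3 t.py
```

```text
cards 0.45 0 5
    0.2 [ 0.55  0.73 -1.1   2.25  1.65  0.62  0.1 ]
    0.2 [ 0.55  0.73 -1.1   2.25  1.65  0.62  0.1 ]
cards 0.45 1 0
cards 0.55 0 9
    0.12 [ 0.56  0.74 -1.08  2.33  1.94  0.63 -0.16]
    0.12 [ 0.56  0.74 -1.08  2.33  1.94  0.63 -0.16]
cards 0.55 1 8
    0.05 [-0.36  0.46  0.19  2.33  3.94  0.26  0.83]
    0.05 [-0.36  0.46  0.19  2.33  3.94  0.26  0.83]
cards 0.65 0 13
    0.05 [ 0.53  0.73 -1.01  2.4   2.25  0.65 -0.45]
    0.05 [ 0.53  0.73 -1.01  2.4   2.25  0.65 -0.45]
cards 0.65 1 5
    0.05 [-0.22  0.48  0.05  2.4   3.51  0.4   1.28]
    0.05 [-0.22  0.48  0.05  2.4   3.51  0.4   1.28]
seat 0.45 0 8
    0.24 [ 0.18  0.68 -1.04  2.21  1.57  0.65  0.  ]
    0.24 [ 0.18  0.68 -1.04  2.21  1.57  0.65  0.  ]
seat 0.45 1 0
seat 0.55 0 7
    0.16 [ 0.18  0.68 -1.03  2.29  1.84  0.66 -0.26]
    0.16 [ 0.18  0.68 -1.03  2.29  1.84  0.66 -0.26]
seat 0.55 1 5
    0.05 [-0.96  0.48  0.51  2.3   4.11  0.26  0.43]
    0.05 [-0.15  0.48 -0.5   2.3   2.17  0.26  2.5 ]
seat 0.65 0 10
    0.09 [ 0.14  0.67 -0.97  2.36  2.12  0.69 -0.53]
    0.09 [ 0.14  0.67 -0.97  2.36  2.12  0.69 -0.53]
seat 0.65 1 7
    0.08 [-0.4   0.46 -0.19  2.37  2.89  0.34  1.75]
    0.08 [-0.4   0.46 -0.19  2.37  2.89  0.34  1.75]
pre 0.45 0 9
    0.12 [ 0.68  0.63 -1.27  2.2   1.35  0.66  0.37]
    0.12 [ 0.68  0.63 -1.27  2.2   1.35  0.66  0.37]
pre 0.45 1 6
    0.05 [ 0.4   0.38 -0.74  2.21  0.76  0.26 -2.22]
    0.05 [-0.45  0.31  0.28  2.21 -0.76  0.26 -0.77]
pre 0.55 0 4
    0.07 [ 0.73  0.67 -1.32  2.28  1.61  0.66  0.13]
    0.07 [ 0.73  0.67 -1.32  2.28  1.61  0.66  0.13]
pre 0.55 1 0
pre 0.65 0 10
    0.07 [ 0.74  0.68 -1.32  2.36  1.88  0.66 -0.11]
    0.07 [ 0.74  0.68 -1.32  2.36  1.88  0.66 -0.11]
pre 0.65 1 7
    0.05 [-0.42  0.31  0.27  2.36  4.06  0.26  0.72]
    0.05 [ 0.54  0.42 -0.88  2.36  2.26  0.26  2.61]
```

```bash
cat > sim.py <<'E'
from ik import *
from scipy.spatial.transform import Slerp
def near(p,R,q0,w=1e-3):
    def f(q):
        pp,RR=fk(q,S,X); return np.r_[(pp-p)*5,(RR.inv()*R).as_rotvec(),w*(q-q0)]
    s=least_squares(f,np.clip(q0,LO+.002,HI-.002),bounds=(LO,HI)); return s.x,np.abs(s.fun[:6]).max()
def go(q,p1,R1,n=8,v=False,w=1e-3):
    p0,R0=fk(q,S,X); sl=Slerp([0,1],Ro.concatenate([R0,R1])); em=0
    for t in np.linspace(0,1,n+1)[1:]:
        q,e=near(p0+(p1-p0)*t,sl([t])[0],q,w); em=max(e,em)
        if v: print("     ",np.round(q,2),round(e,3))
    return q,em
E
python3 - <<'E'
from sim import *
q=Q[0]
for i in range(1,6):
    p,R=fk(Q[i],S,X)
    if i==1:
        q,e=go(q,P[0]+[.05,0,.09],fk(Q[0],S,X)[1]); q,e=go(q,np.array([.4695,.2745,.3075]),Ro.from_euler('xyz',[-1.564,.003,-.24]))
        q,e=go(q,np.array([.4815,.2165,.3245]),Ro.from_euler('xyz',[-1.569,-.005,.361])); print(np.round(q,2))
    q1,e=go(Q[i-1] if i>1 else q,p,R); print(np.round(q1,2),round(e,3),"meas",np.round(Q[i],2))
E
```

```text
[-0.63  0.16  0.14  1.71  0.01  1.27  1.45]
[-0.64 -0.15  0.01  2.17  0.39  0.56  0.93] 0.0 meas [-0.67 -0.15  0.04  2.17  0.4   0.57  0.92]
[-0.59 -0.05  0.18  2.35  0.42  0.22  1.04] 0.0 meas [-1.06 -0.07  0.63  2.35  0.57  0.23  0.9 ]
[-0.98  0.06  0.7   2.27 -0.08  0.26  1.6 ] 0.0 meas [-1.09  0.07  0.81  2.27 -0.12  0.27  1.64]
[-0.73  0.26  0.51  2.26 -0.67  0.21  2.2 ] 0.0 meas [-0.78  0.26  0.56  2.26 -0.73  0.22  2.26]
[-0.73  0.32  0.54  2.26 -1.02  0.21  2.56] 0.0 meas [-0.74  0.32  0.55  2.26 -1.03  0.21  2.57]
```

```bash
cat > srch.py <<'E'
from sim import *
from multiprocessing import Pool
def O(yaw,l,s): return Ro.from_euler('z',yaw)*Ro.from_euler('x',-np.pi/2)*Ro.from_rotvec([0,0,-l])*Ro.from_rotvec([s,0,0])
a=lambda l,yaw:np.array([np.sin(l)*np.cos(yaw),np.sin(l)*np.sin(yaw),-np.cos(l)])
def mar(q): return np.min(np.minimum(q-LO,HI-q))
L=.5
def tg(px,py,yaw,z,L=L): return np.array([px-.033*np.cos(yaw),py-.033*np.sin(yaw),z])-.003*a(L,yaw)
def run(seed,q0=Q[5]):
    rng=np.random.default_rng(seed)
    w=[(rng.uniform([.52,.05,.2],[.68,.25,.32]),(rng.uniform(-.5,1.2),rng.uniform(-.1,.5),rng.uniform(-.8,.8))) for _ in range(2)]
    # step 0: up and upright
    q=q0; ms=[]
    try:
        q,e=go(q,np.array([.57,.12,.22]),O(.28,.1,0),6); 
        es=e
        for p,o in w:
            q,e=go(q,p,O(*o),6); es=max(es,e); ms.append(mar(q))
        q,e=go(q,tg(.6156,.1267,.28,.12),O(.28,L,0),6); es=max(es,e); ms.append(mar(q))
        q,e=go(q,tg(.6156,.1267,.28,.025),O(.28,L,0),4); es=max(es,e); qc=q; ms.append(mar(q))
        q,e=go(q,tg(.6156,.1267,.28,.09),O(.28,L,0),3); es=max(es,e)
        q,e=go(q,tg(.5,.265,.429,.09),O(.429,L,0),5); es=max(es,e); ms.append(mar(q))
        q,e=go(q,tg(.5683,.2994,.429,.038),O(.429,L,0),5); es=max(es,e); ms.append(mar(q))
    except Exception as ex: return (-1,str(ex))
    return (min(ms) if es<.01 else -1, seed,[np.round(m,2) for m in ms],w,qc)
if __name__=="__main__":
    with Pool() as p: res_=p.map(run,range(160),chunksize=2)
    res_.sort(key=lambda t:-t[0])
    for x in res_[:6]: print(x)
E
nproc; time timeout 550 python3 srch.py
```

```text
4
(np.float64(7.165851045876082e-08), 72, [np.float64(0.0), np.float64(0.0), np.float64(0.0), np.float64(0.12), np.float64(0.07), np.float64(0.2)], [(array([0.65405388, 0.05133502, 0.22777379]), (-0.305799574187961, 0.32934998131243376, -0.30327203325597)), (array([0.61172925, 0.06037817, 0.23495803]), (1.1211038456415088, 0.4445429454804104, -0.2427780318065521))], array([ 0.30015211,  0.53882913, -0.69867516,  2.28889555,  1.88277289,
        0.32904771, -0.20011481]))
(np.float64(2.6414426201881724e-12), 60, [np.float64(0.0), np.float64(0.35), np.float64(0.02), np.float64(0.12), np.float64(0.07), np.float64(0.2)], [(array([0.57188541, 0.05542928, 0.20656651]), (1.183835586212629, 0.41797397541054715, 0.08084826952517932)), (array([0.67490954, 0.24830718, 0.24719054]), (0.043285163276446825, 0.3074257412392464, -0.7669991353246989))], array([ 0.30015012,  0.53882827, -0.69867249,  2.28889555,  1.88277398,
        0.32904618, -0.20011634]))
(np.float64(3.7470027081099033e-14), 34, [np.float64(0.13), np.float64(0.0), np.float64(0.0), np.float64(0.12), np.float64(0.07), np.float64(0.2
[... 1105 characters left out ...]
93523]), (0.2766800369509801, 0.23213420686374578, 0.49216607104196064))], array([ 0.30015515,  0.53883044, -0.69867927,  2.28889555,  1.88277123,
        0.32905006, -0.20011247]))
(np.float64(5.329070518200751e-15), 97, [np.float64(0.0), np.float64(0.12), np.float64(0.0), np.float64(0.12), np.float64(0.07), np.float64(0.2)], [(array([0.62788374, 0.13646225, 0.26233784]), (1.1633752316421306, 0.007967880322354612, 0.3945294218465363)), (array([0.52533108, 0.05978396, 0.24200647]), (0.6679721563963958, 0.4656505871603829, -0.5295558768445835))], array([ 0.30014964,  0.53882806, -0.69867184,  2.28889555,  1.88277424,
        0.32904581, -0.20011671]))
real	2m7.587s
user	8m17.044s
sys	0m0.272s
```

```bash
cat > srch2.py <<'E'
from srch import *
from sim import near
L=.47
def go2(q,p1,R1,n):
    p0,R0=fk(q,S,X); sl=Slerp([0,1],Ro.concatenate([R0,R1])); m=9
    for t in np.linspace(0,1,n+1)[1:]:
        qn,e=near(p0+(p1-p0)*t,sl([t])[0],q)
        if e>.006 or np.abs(qn-q).max()>.45: raise ValueError
        q=qn; m=min(m,mar(q))
    return q,m
def run(seed,q0=Q[5]):
    rng=np.random.default_rng(seed)
    n=rng.integers(1,3)
    w=[(rng.uniform([.52,.05,.2],[.68,.25,.30]),(rng.uniform(-.5,1.2),rng.uniform(-.1,.45),rng.uniform(-.8,.8))) for _ in range(n)]
    st=0; ms=[]
    try:
        q,m=go2(q0,np.array([.57,.12,.22]),O(.28,.0,0),8); ms.append(m)
        for p,o in w: q,m=go2(q,p,O(*o),8); st+=1; ms.append(m)
        q,m=go2(q,tg(.6156,.1267,.28,.10,.2),O(.28,.2,0),8); st+=1; ms.append(m)
        q,m=go2(q,tg(.6156,.1267,.28,.025,L),O(.28,L,0),6); st+=1;ms.append(m);qc=q
        q,m=go2(q,tg(.6156,.1267,.28,.06,L),O(.28,L,0),3); ms.append(m)
        q,m=go2(q,tg(.49,.263,.429,.06,L),O(.429,L,0),6); st+=1;ms.append(m)
        q,m=go2(q,tg(.5683,.2994,.429,.038,L),O(.429,L,0),5); ms.append(m);st+=1
    except ValueError: return (-10+st,seed)
    return (min(ms[1:]),seed,[float(np.round(m,2)) for m in ms],[(np.round(a,2),np.round(b,2)) for a,b in w],np.round(qc,2),np.round(q,2))
if __name__=="__main__":
    import sys
    with Pool() as p: res_=p.map(run,range(1000,1400),chunksize=2)
    res_.sort(key=lambda t:-t[0])
    for x in res_[:8]: print(x)
E
time timeout 550 python3 srch2.py
```

```text
(-7, 1001)
(-7, 1002)
(-7, 1004)
(-7, 1006)
(-7, 1009)
(-7, 1010)
(-7, 1012)
(-7, 1014)
real	4m23.168s
user	17m17.483s
sys	0m0.331s
```

```bash
cat > t3.py <<'E'
from srch2 import *
for L in (.1,.15,.2,.25,.3):
    try:
        st="up"; q,m=go2(Q[5],np.array([.57,.12,.22]),O(.28,.0,0),8); print(L,np.round(q,2),round(m,2))
        st="pre"; q,m=go2(q,tg(.6156,.1267,.28,.10,L),O(.28,L,0),8); print("pre",np.round(q,2),round(m,2))
        st="gr"; q,m=go2(q,tg(.6156,.1267,.28,.025,L),O(.28,L,0),8); print("gr",np.round(q,2),round(m,2))
        st="l"; q,m=go2(q,tg(.6156,.1267,.28,.07,L),O(.28,L,0),8); print("lift",np.round(q,2),round(m,2))
        st="m"; q,m=go2(q,tg(.49,.263,.429,.07,L),O(.429,L,0),8); print("mouth",np.round(q,2),round(m,2))
        st="s"; q,m=go2(q,tg(.5546,.2932,.429,.038,L),O(.429,L,0),8); print("seat",np.round(q,2),round(m,2))
    except ValueError: print("fail",L,st)
E
python3 t3.py
```

```text
0.1 [-1.01  0.48  1.01  1.75 -0.41  1.15  1.97] 0.15
pre [-0.93  0.56  0.9   1.92 -0.59  0.83  2.12] 0.29
gr [-0.85  0.65  0.79  1.97 -0.7   0.7   2.21] 0.34
lift [-0.9   0.6   0.85  1.94 -0.63  0.78  2.15] 0.35
mouth [-1.27  0.49  0.88  2.1  -0.57  0.69  1.97] 0.35
seat [-1.15  0.63  0.79  1.96 -0.65  0.71  2.02] 0.37
0.15 [-1.01  0.48  1.01  1.75 -0.41  1.15  1.97] 0.15
pre [-0.94  0.53  0.89  1.96 -0.61  0.76  2.14] 0.29
gr [-0.84  0.62  0.77  2.01 -0.74  0.63  2.25] 0.3
lift [-0.9   0.57  0.84  1.98 -0.66  0.71  2.18] 0.31
mouth [-1.28  0.47  0.88  2.14 -0.59  0.62  1.99] 0.31
seat [-1.16  0.6   0.78  2.   -0.67  0.64  2.04] 0.33
0.2 [-1.01  0.48  1.01  1.75 -0.41  1.15  1.97] 0.15
pre [-0.94  0.5   0.88  2.   -0.64  0.69  2.17] 0.29
gr [-0.83  0.59  0.73  2.05 -0.79  0.55  2.3 ] 0.25
lift [-0.9   0.54  0.82  2.02 -0.69  0.63  2.22] 0.27
mouth [-1.29  0.44  0.87  2.18 -0.61  0.54  2.01] 0.27
seat [-1.16  0.58  0.76  2.04 -0.71  0.56  2.07] 0.29
0.25 [-1.01  0.48  1.01  1.75 -0.41  1.15  1.97] 0.15
pre [-0.94  0.48  0.86  2.04 -0.67  0.62  2.2 ] 0.29
gr [-0.8   0.56  0.69  2.09 -0.84  0.47  2.36] 0.2
lift [-0.88  0.51  0.8   2.07 -0.73  0.56  2.26] 0.21
mouth [-1.29  0.42  0.85  2.22 -0.65  0.47  2.04] 0.23
seat [-1.15  0.55  0.73  2.08 -0.75  0.48  2.11] 0.25
0.3 [-1.01  0.48  1.01  1.75 -0.41  1.15  1.97] 0.15
pre [-0.92  0.45  0.83  2.08 -0.71  0.54  2.24] 0.28
gr [-0.76  0.53  0.63  2.13 -0.91  0.39  2.43] 0.13
lift [-0.86  0.48  0.76  2.11 -0.78  0.48  2.31] 0.15
mouth [-1.29  0.39  0.83  2.26 -0.69  0.39  2.08] 0.18
seat [-1.13  0.53  0.69  2.12 -0.8   0.4   2.16] 0.18
```

Lean of about 0.25 rad is comfortable everywhere. So I'll grasp at 0.25 lean near the end, slide the cards most of the way in, then push the rest home with closed fingers from the near end, which keeps the hand clear of the raised arm.

```bash
python3 -m jog '[{"gripper":0,"dx":0,"dy":0,"dz":0,"rx":0,"ry":0,"rz":0.08},{"gripper":0,"dx":0,"dy":0,"dz":0,"rx":0,"ry":0,"rz":0.08},{"gripper":0,"dx":0,"dy":0,"dz":0,"rx":0,"ry":0,"rz":0.08},{"gripper":0,"dx":0,"dy":0,"dz":0,"rx":0,"ry":0,"rz":0},{"gripper":0,"dx":0,"dy":0,"dz":0,"rx":0,"ry":0,"rz":0}]'
python3 look.py pics/w3.png
python3 -c "
from h import *
print(r.state()['q'])
y=.28;l=.25;a=np.array([np.sin(l)*np.cos(y),np.sin(l)*np.sin(y),-np.cos(l)])
delta(np.array([.6156-.033*np.cos(y),.1267-.033*np.sin(y),.0245])-.003*a,lean(y,l))"
```

```text
time: 5.73
ee_pos: [0.5613, 0.1228, 0.102]
ee_rot: [-1.55, -0.225, 0.26]
force: [-0.3, 0.1, -0.7]
grip_width: 0.0854
cards [ 219  193   83  107 8087] z 0.0194 ((616.3468627929688, 126.52669525146484), (90.88575744628906, 55.84096145629883), 16.255802154541016)
plate [431   0  76  17 812] z 0.0125 ((437.3705139160156, 198.40338134765625), (7.803992748260498, 40.06435012817383), 15.102224349975586)
plate [  415   153   145   145 17139] z 0.0125 ((566.4896240234375, 284.5233459472656), (113.44580841064453, 105.73467254638672), 24.495624542236328)
t 5.78 pos [0.5615 0.1232 0.1021] rot [-1.55  -0.226  0.26 ] F [0.9 0.3 0.8] w 0.0852
[-0.96234801  0.46045473  0.88202027  2.0925391  -0.70573598  0.62630096
  2.21530372]
shift tool cm [ 0.22  7.69 -1.28]
turn tool rad [-0.016 -0.02  -0.023]
t 5.78 pos [0.5615 0.1232 0.1021] rot [-1.55  -0.226  0.26 ] F [0.9 0.3 0.8] w 0.0852
```

View pics/w3.png

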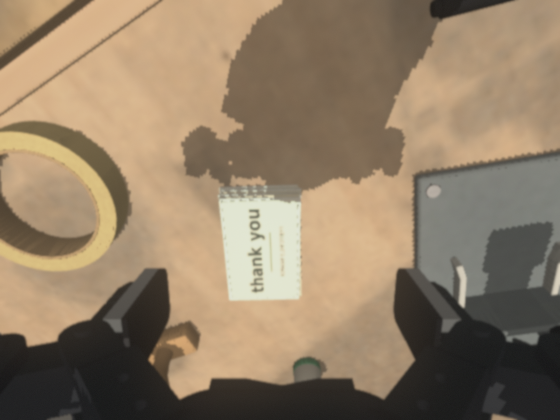

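The cards are at pixel (260,245) between the open fingers, and the fit agrees with the earlier ones. Descending.

```bash
python3 -m jog '[{"gripper":0,"dx":0.1,"dy":1.5,"dz":-0.6,"rx":-0.02,"ry":-0.02,"rz":-0.02},{"gripper":0,"dx":0.1,"dy":1.5,"dz":-0.5,"rx":0,"ry":0,"rz":0},{"gripper":0,"dx":0.1,"dy":1.5,"dz":-0.3,"rx":0,"ry":0,"rz":0},{"gripper":0,"dx":0,"dy":1,"dz":0,"rx":0,"ry":0,"rz":0},{"gripper":0,"dx":0,"dy":0,"dz":0,"rx":0,"ry":0,"rz":0},{"gripper":0,"dx":0,"dy":0,"dz":0,"rx":0,"ry":0,"rz":0}]'
python3 -c "
from h import *
y=.281;l=.25;a=np.array([np.sin(l)*np.cos(y),np.sin(l)*np.sin(y),-np.cos(l)])
delta(np.array([.616-.033*np.cos(y),.1267-.033*np.sin(y),.0245])-.003*a,lean(y,l))"
```

```text
time: 6.28
ee_pos: [0.5755, 0.1151, 0.0494]
ee_rot: [-1.564, -0.253, 0.27]
force: [-0.4, 1.1, 0.8]
grip_width: 0.0857
shift tool cm [ 0.26  2.34 -0.02]
turn tool rad [-0.004 -0.011  0.003]
t 6.28 pos [0.5755 0.1151 0.0494] rot [-1.564 -0.253  0.27 ] F [-0.4  1.1  0.8] w 0.0857
```

```bash
python3 -m jog '[{"gripper":0,"dx":0.15,"dy":1,"dz":0,"rx":0,"ry":-0.01,"rz":0},{"gripper":0,"dx":0.1,"dy":0.9,"dz":0,"rx":0,"ry":0,"rz":0},{"gripper":0,"dx":0,"dy":0.3,"dz":0,"rx":0,"ry":0,"rz":0},{"gripper":0,"dx":0,"dy":0,"dz":0,"rx":0,"ry":0,"rz":0},{"gripper":0,"dx":0,"dy":0,"dz":0,"rx":0,"ry":0,"rz":0}]'
python3 -c "
from h import *
y=.281;l=.25;a=np.array([np.sin(l)*np.cos(y),np.sin(l)*np.sin(y),-np.cos(l)])
delta(np.array([.616-.033*np.cos(y),.1267-.033*np.sin(y),.0245])-.003*a,lean(y,l))"
```

```text
time: 6.7
ee_pos: [0.5819, 0.1176, 0.0309]
ee_rot: [-1.562, -0.257, 0.276]
force: [-0.1, -0.7, 0.2]
grip_width: 0.0851
shift tool cm [ 0.06  0.38 -0.08]
turn tool rad [-0.007 -0.005  0.007]
t 6.7 pos [0.5819 0.1176 0.0309] rot [-1.562 -0.257  0.276] F [-0.1 -0.7  0.2] w 0.0851
```

```bash
python3 -m jog '[{"gripper":0,"dx":0,"dy":0.4,"dz":-0.1,"rx":0,"ry":0,"rz":0},{"gripper":0,"dx":0,"dy":0,"dz":0,"rx":0,"ry":0,"rz":0},{"gripper":1,"dx":0,"dy":0,"dz":0,"rx":0,"ry":0,"rz":0},{"gripper":1,"dx":0,"dy":0,"dz":0,"rx":0,"ry":0,"rz":0},{"gripper":1,"dx":0,"dy":0,"dz":0,"rx":0,"ry":0,"rz":0},{"gripper":1,"dx":0,"dy":0,"dz":0,"rx":0,"ry":0,"rz":0},{"gripper":1,"dx":0,"dy":0,"dz":0,"rx":0,"ry":0,"rz":0},{"gripper":1,"dx":0,"dy":0,"dz":0,"rx":0,"ry":0,"rz":0}]'; python3 -c "
from h import *
delta()"
```

```text
time: 7.37
ee_pos: [0.5837, 0.1171, 0.0281]
ee_rot: [-1.562, -0.26, 0.276]
force: [-0.1, -0.8, -0.3]
grip_width: 0.0124
t 7.37 pos [0.5837 0.1171 0.0281] rot [-1.562 -0.26   0.276] F [-0.1 -0.8 -0.3] w 0.0124
```

The width reads 12 mm, so the grasp missed. Looking.

```bash
python3 look.py pics/w4.png; python3 -c "
from h import *
d=r.get_image('scene'); cv2.imwrite('pics/s4.png',cv2.resize(d['image'][150:320,160:400],None,fx=3.3,fy=3.3)); delta()"
```

```text
cards [ 220  223  117  133 7287] z 0.0194 ((616.2756958007812, 126.55419921875), (90.61552429199219, 54.79035186767578), 17.02093505859375)
plate [ 477  193   83  154 2073] z 0.0109 ((579.8685302734375, 235.18870544433594), (104.9493637084961, 27.091222763061523), 10.115219116210938)
t 7.42 pos [0.5837 0.1171 0.0281] rot [-1.562 -0.26   0.276] F [ 0.2  0.  -0.9] w 0.0046
t 7.47 pos [0.5837 0.117  0.0281] rot [-1.562 -0.26   0.276] F [ 0.4  0.6 -0.1] w 0.0004
```

View pics/w4.png

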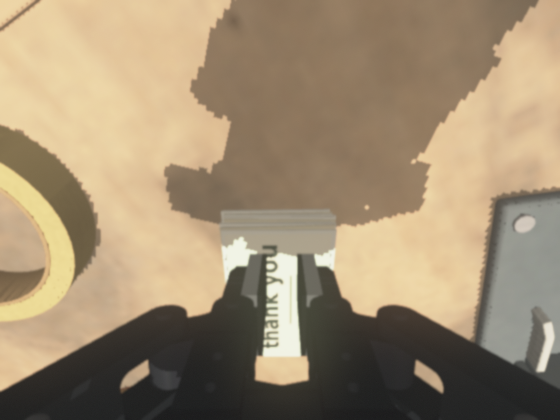

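View pics/s4.png

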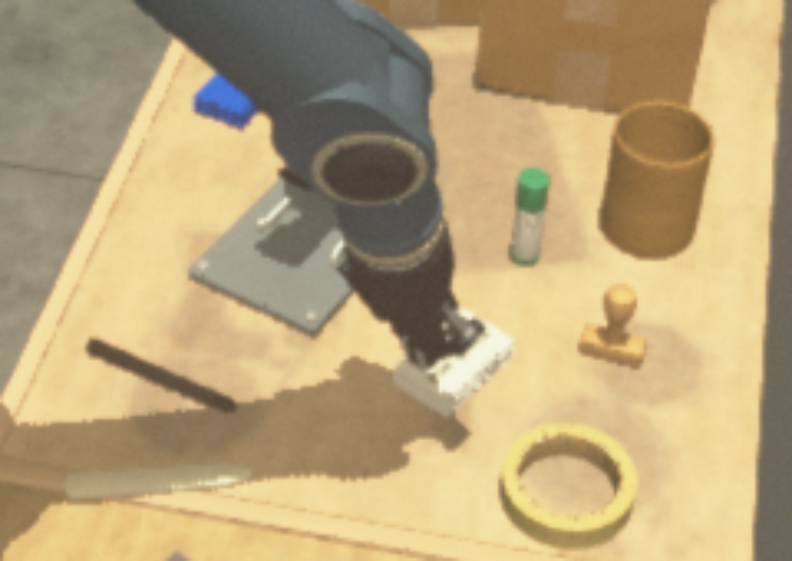

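Run:
```python
from h import *
z=np.load("wrist.npz"); W=z["W"]; s=r.state(); R=rot(s["ee_rot"])
T=R.inv().apply((W-s["ee_pos"]).reshape(-1,3)).reshape(W.shape)
for v in range(240,420,15):
    print(v,[tuple(np.round(T[v,u]*1000).astype(int)) for u in (238,250,258,280,304,312,325)], "z",[int(W[v,u,2]*1000) if np.isfinite(W[v,u,2]) else None for u in (250,280,312)])
```

```text
240 [(np.int64(-6), np.int64(6), np.int64(-19)), (np.int64(-6), np.int64(7), np.int64(-14)), (np.int64(-6), np.int64(7), np.int64(-10)), (np.int64(-6), np.int64(6), np.int64(0)), (np.int64(-6), np.int64(7), np.int64(12)), (np.int64(-6), np.int64(7), np.int64(15)), (np.int64(-6), np.int64(7), np.int64(21))] z [19, 20, 19]
255 [(np.int64(2), np.int64(8), np.int64(-20)), (np.int64(-11), np.int64(-24), np.int64(-11)), (np.int64(-11), np.int64(-23), np.int64(-8)), (np.int64(2), np.int64(9), np.int64(0)), (np.int64(-11), np.int64(-23), np.int64(10)), (np.int64(-11), np.int64(-23), np.int64(13)), (np.int64(2), np.int64(9), np.int64(22))] z [48, 19, 47]
270 [(np.int64(-7), np.int64(-29), np.int64(-15)), (np.int64(-11), np.int64(-37), np.int64(-10)), (np.int64(-11), np.int64(-36), np.int64(-7)), (np.int64(11), np.int64(11), np.int64(0)), (np.int64(-11), np.int64(-37), np.int64(9)), (np.int64(-11), np.int64(-37), np.int64(12)), (np.int64(-7), np.int64(-28), np.int64(18))] z [61, 20, 61]
285 [(np.int64(-7), np.int64(-40), np.int64(-14)), (np.int64(-10), np.int64(-47), np.int64(-9)), (np.int64(-
[... 2222 characters left out ...]
z [106, 0, 96]
390 [(np.int64(-17), np.int64(-102), np.int64(-7)), (np.int64(-10), np.int64(-95), np.int64(-6)), (np.int64(-11), np.int64(-95), np.int64(-4)), (np.int64(-11), np.int64(-95), np.int64(1)), (np.int64(-11), np.int64(-95), np.int64(6)), (np.int64(-11), np.int64(-95), np.int64(7)), (np.int64(-17), np.int64(-102), np.int64(9))] z [116, 117, 117]
405 [(np.int64(-17), np.int64(-106), np.int64(-7)), (np.int64(-11), np.int64(-99), np.int64(-5)), (np.int64(-10), np.int64(-98), np.int64(-4)), (np.int64(-11), np.int64(-99), np.int64(1)), (np.int64(-10), np.int64(-99), np.int64(5)), (np.int64(-11), np.int64(-99), np.int64(7)), (np.int64(-17), np.int64(-106), np.int64(9))] z [120, 120, 120]
```

Run:
```python
from h import *
d=r.get_image("wrist"); W=world(d); cv2.imwrite("pics/w5.png",cv2.resize(d["image"][200:420,150:420],None,fx=2.8,fy=2.8))
s=r.state(); R=rot(s["ee_rot"]); print(np.round(R.inv().apply(d["pose"][:3,3]-s["ee_pos"]),3))
T=R.inv().apply((W-s["ee_pos"]).reshape(-1,3)).reshape(W.shape)
for v in range(228,300,4):
    print(v,[tuple(int(x) for x in np.nan_to_num(T[v,u]*1000)) for u in (262,268,274,280,286,292,298)])
d=r.get_image("scene"); W=world(d); T=R.inv().apply((W-s["ee_pos"]).reshape(-1,3)).reshape(W.shape)
u,v=proj(d,s["ee_pos"]); print(u,v, proj(d,s["ee_pos"]+R.apply([0,.022,0])),proj(d,s["ee_pos"]+R.apply([0,-.022,0])))
cv2.imwrite("pics/s5.png",cv2.resize(d["image"][220:290,260:340],None,fx=8,fy=8,interpolation=cv2.INTER_CUBIC))
m=(np.abs(T[...,0])<.03)&(np.abs(T[...,2])<.03)&(W[...,2]>.024)
ys=T[m]; i=np.argsort(-ys[:,1])[:8]; print(np.round(ys[i],3))
```

```text
[-0.068 -0.16   0.001]
228 [(-11, 8, -8), (-12, 7, -5), (-11, 8, -2), (-11, 7, 0), (-11, 8, 3), (-11, 7, 5), (-12, 6, 8)]
232 [(-10, 6, -8), (-10, 7, -5), (-9, 7, -2), (-10, 6, 0), (-10, 6, 3), (-10, 6, 5), (-10, 6, 8)]
236 [(-8, 6, -8), (-8, 6, -5), (-8, 5, -2), (-8, 6, 0), (-8, 5, 3), (-8, 7, 5), (-8, 6, 8)]
240 [(-6, 6, -8), (-6, 6, -5), (-5, 7, -2), (-5, 7, 0), (-5, 7, 3), (-6, 5, 5), (-6, 6, 8)]
244 [(-4, 7, -8), (-3, 8, -5), (-3, 8, -2), (-4, 7, 0), (-3, 7, 3), (-3, 7, 6), (-3, 8, 8)]
248 [(-1, 8, -8), (-1, 8, -5), (-1, 8, -2), (-1, 8, 0), (-1, 8, 3), (-1, 9, 6), (-1, 7, 8)]
252 [(0, 8, -8), (0, 8, -5), (0, 8, -2), (1, 9, 0), (0, 8, 3), (0, 9, 6), (0, 8, 8)]
256 [(2, 8, -8), (-10, -23, -4), (-10, -23, -1), (-11, -24, 0), (-11, -24, 2), (-10, -23, 5), (-11, -24, 7)]
260 [(5, 10, -8), (-11, -28, -4), (-10, -27, -1), (-11, -28, 0), (-11, -28, 2), (-10, -27, 5), (-11, -28, 7)]
264 [(7, 9, -8), (-11, -31, -3), (-11, -32, -1), (-10, -30, 0), (-10, -31, 2), (-11, -31, 4), (-10, -31, 7)]
268 [(-6, -25, -6), (-11, -35, -3), (-10, -34, -1), (-11, -36, 0), (-10, -35, 2), (-10, -34, 4), (-
[... 459 characters left out ...]
 6)]
288 [(-10, -50, -5), (-11, -51, -3), (-11, -51, -1), (-10, -49, 0), (-10, -50, 2), (-10, -50, 4), (-10, -49, 6)]
292 [(-10, -52, -5), (-10, -52, -3), (-11, -53, -1), (-11, -53, 0), (-10, -52, 2), (-10, -52, 4), (-11, -53, 6)]
296 [(-12, -57, -4), (-10, -55, -3), (-10, -55, -1), (-10, -54, 0), (-10, -54, 2), (-10, -55, 4), (-12, -57, 5)]
287.9944594097852 260.7558479276797 (np.float64(288.95924985006485), np.float64(264.87649469080776)) (np.float64(287.0044337970319), np.float64(256.5274210421243))
[[-0.007 -0.017 -0.008]
 [-0.005 -0.019 -0.007]
 [-0.009 -0.02  -0.004]
 [-0.011 -0.022 -0.002]
 [-0.008 -0.023 -0.007]
 [-0.006 -0.024 -0.012]
 [-0.012 -0.025 -0.01 ]
 [-0.005 -0.025  0.012]]
```

View pics/w5.png

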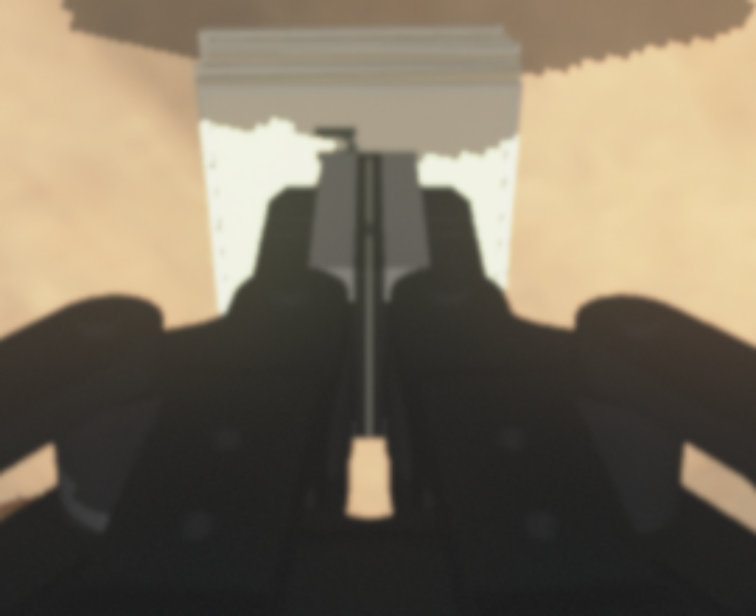

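View pics/s5.png

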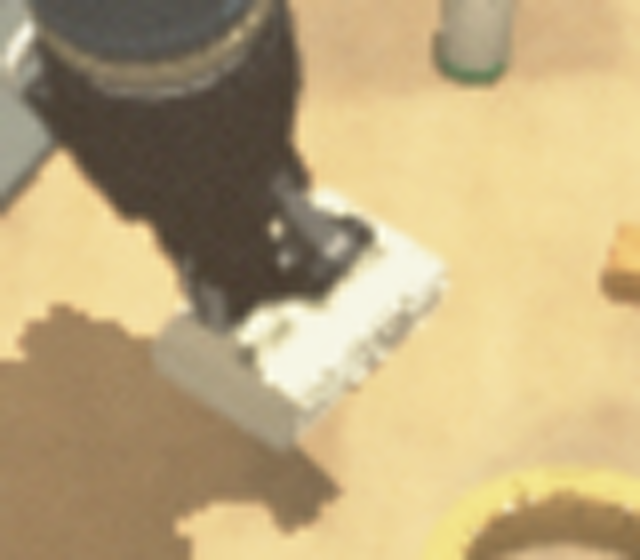

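Both cameras show the closed fingertips about 20 mm behind the reported TCP, with their lowest point near z≈45 mm. The text says 22 mm ahead, so the reported tool point is about 42 mm too far along the fingers. I'll correct for this: reopen and recompute the grasp with the measured tips.

```bash
cat >> h.py <<'E'
OFF=0.042
def goto(px,py,yaw,l,z,back=0.0):
    """true grasp point (3 mm ahead of true TCP) at px,py,z minus back along yaw"""
    a=np.array([np.sin(l)*np.cos(yaw),np.sin(l)*np.sin(yaw),-np.cos(l)])
    delta(np.array([px-back*np.cos(yaw),py-back*np.sin(yaw),z])-.003*a+OFF*a,lean(yaw,l))
E
python3 -m jog '[{"gripper":0,"dx":0,"dy":0,"dz":0,"rx":0,"ry":0,"rz":0},{"gripper":0,"dx":0,"dy":0,"dz":0,"rx":0,"ry":0,"rz":0},{"gripper":0,"dx":0,"dy":0,"dz":0,"rx":0,"ry":0,"rz":0},{"gripper":0,"dx":0,"dy":0,"dz":0,"rx":0,"ry":0,"rz":0},{"gripper":0,"dx":0,"dy":0,"dz":0,"rx":0,"ry":0,"rz":0},{"gripper":0,"dx":0,"dy":0,"dz":0,"rx":0,"ry":0,"rz":0},{"gripper":0,"dx":0,"dy":0,"dz":0,"rx":0,"ry":0,"rz":0},{"gripper":0,"dx":0,"dy":0,"dz":0,"rx":0,"ry":0,"rz":0}]'
python3 look.py pics/w6.png
python3 - <<'E'
from h import *
goto(.6162,.1266,.283,.25,.0245,.033)
from ik import fk,S,X,LO,HI
z=np.load("wrist.npz"); W=z["W"]; s=r.state(); R=rot(s["ee_rot"])
T=R.inv().apply((W-s["ee_pos"]).reshape(-1,3)).reshape(W.shape)
m=(T[...,0]>-.03)&(T[...,0]<.03)&(W[...,2]>.026)&(np.abs(T[...,2])<.07)&(np.abs(T[...,2])>.03)
for sg in (1,-1):
    p=T[m&(T[...,2]*sg>0)]; i=np.argsort(-p[:,1])[:5]; print(np.round(p[i],3))
E
```

```text
time: 8.23
ee_pos: [0.5837, 0.117, 0.028]
ee_rot: [-1.562, -0.259, 0.276]
force: [0.4, -0.0, -0.1]
grip_width: 0.0854
cards [  220   223   117   133 13911] z 0.0195 ((616.621826171875, 126.00379180908203), (91.34722900390625, 55.8600959777832), 16.99204444885254)
plate [ 480  193   80  152 9128] z 0.0124 ((576.9047241210938, 249.21771240234375), (104.964599609375, 42.13578414916992), 34.95946502685547)
plate [ 221  215  115   12 1117] z 0.0109 ((574.2158813476562, 113.85912322998047), (4.396450042724609, 55.3714714050293), 17.779369354248047)
t 8.28 pos [0.5837 0.117  0.028 ] rot [-1.562 -0.259  0.276] F [ 0.4 -0.  -1.3] w 0.0856
shift tool cm [-0.04  4.26 -0.01]
turn tool rad [-0.007 -0.007  0.009]
t 8.28 pos [0.5837 0.117  0.028 ] rot [-1.562 -0.259  0.276] F [ 0.4 -0.  -1.3] w 0.0856
[[ 0.007 -0.03   0.044]
 [-0.002 -0.03   0.044]
 [-0.006 -0.03   0.044]
 [ 0.002 -0.03   0.044]
 [ 0.003 -0.03   0.044]]
[[-0.002 -0.03  -0.042]
 [-0.007 -0.03  -0.042]
 [-0.002 -0.03  -0.042]
 [-0.001 -0.03  -0.042]
 [-0.006 -0.03  -0.042]]
```

```bash
python3 -m jog '[{"gripper":0,"dx":0,"dy":1.2,"dz":0,"rx":-0.007,"ry":-0.007,"rz":0.009},{"gripper":0,"dx":0,"dy":1.2,"dz":0,"rx":0,"ry":0,"rz":0},{"gripper":0,"dx":0,"dy":1.2,"dz":0,"rx":0,"ry":0,"rz":0},{"gripper":0,"dx":0,"dy":0.7,"dz":0,"rx":0,"ry":0,"rz":0},{"gripper":0,"dx":0,"dy":0,"dz":0,"rx":0,"ry":0,"rz":0},{"gripper":0,"dx":0,"dy":0,"dz":0,"rx":0,"ry":0,"rz":0}]'
python3 -c "
from h import *
goto(.6164,.1264,.286,.25,.0245,.033); print(r.state()['q'])"
```

```text
time: 8.78
ee_pos: [0.5952, 0.1216, -0.0184]
ee_rot: [-1.573, -0.248, 0.286]
force: [0.3, -0.7, 0.1]
grip_width: 0.0858
shift tool cm [-0.03 -0.54 -0.14]
turn tool rad [ 0.002  0.    -0.002]
t 8.78 pos [ 0.5952  0.1216 -0.0184] rot [-1.573 -0.248  0.286] F [ 0.3 -0.7  0.1] w 0.0858
[-0.68501417  0.64149072  0.54747404  2.08630793 -0.973131    0.38839766
  2.48062749]
```

```bash
python3 -m jog '[{"gripper":0,"dx":0,"dy":-0.3,"dz":-0.1,"rx":0,"ry":0,"rz":0},{"gripper":0,"dx":0,"dy":0,"dz":0,"rx":0,"ry":0,"rz":0},{"gripper":1,"dx":0,"dy":0,"dz":0,"rx":0,"ry":0,"rz":0},{"gripper":1,"dx":0,"dy":0,"dz":0,"rx":0,"ry":0,"rz":0},{"gripper":1,"dx":0,"dy":0,"dz":0,"rx":0,"ry":0,"rz":0},{"gripper":1,"dx":0,"dy":0,"dz":0,"rx":0,"ry":0,"rz":0},{"gripper":1,"dx":0,"dy":0,"dz":0,"rx":0,"ry":0,"rz":0}]'
python3 look.py pics/w7.png
```

```text
time: 9.37
ee_pos: [0.5954, 0.1201, -0.0136]
ee_rot: [-1.573, -0.25, 0.286]
force: [-0.8, 0.4, -0.9]
grip_width: 0.0556
cards [  205   256   155   128 16899] z 0.0203 ((604.4739990234375, 123.81005859375), (65.06439971923828, 56.163116455078125), 16.23725128173828)
plate [ 536  259   24   92 1010] z 0.0102 ((571.1791381835938, 230.30105590820312), (49.79876708984375, 3.8556056022644043), 25.547035217285156)
t 9.42 pos [ 0.5954  0.1201 -0.0136] rot [-1.573 -0.25   0.286] F [-0.4  1.  -1.6] w 0.0555
```

View pics/w7.png

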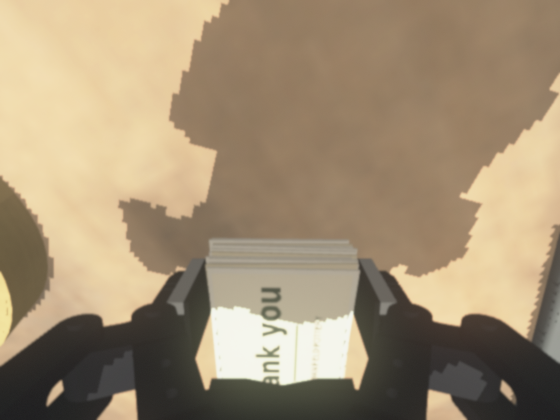

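Gripped at 55.6 mm, which matches the 57 mm side. Lift.

```bash
python3 -m jog '[{"gripper":1,"dx":0.25,"dy":-1,"dz":0,"rx":0,"ry":0,"rz":0},{"gripper":1,"dx":0.25,"dy":-1,"dz":0,"rx":0,"ry":0,"rz":0},{"gripper":1,"dx":0.25,"dy":-1,"dz":0,"rx":0,"ry":0,"rz":0},{"gripper":1,"dx":0.25,"dy":-0.8,"dz":0,"rx":0,"ry":0,"rz":0},{"gripper":1,"dx":0,"dy":0,"dz":0,"rx":0,"ry":0,"rz":0},{"gripper":1,"dx":0,"dy":0,"dz":0,"rx":0,"ry":0,"rz":0}]'
cat >> h.py <<'E'
PO=np.array([.5687,.2997]); PY=.428
def pr(x,y=0): return PO+np.array([np.cos(PY)*x-np.sin(PY)*y,np.sin(PY)*x+np.cos(PY)*y])
def toP(p):
    d=np.asarray(p)[:2]-PO; return np.array([np.cos(PY)*d[0]+np.sin(PY)*d[1],-np.sin(PY)*d[0]+np.cos(PY)*d[1]])
E
python3 - <<'E'
from h import *
p=pr(-.082); delta([*p,.022],lean(PY,.25)); print(r.state()['q'])
d=r.get_image("scene"); cv2.imwrite("pics/s8.png",cv2.resize(d["image"][180:300,200:350],None,fx=5,fy=5,interpolation=cv2.INTER_CUBIC))
E
```

```text
time: 9.92
ee_pos: [0.594, 0.1207, 0.026]
ee_rot: [-1.573, -0.247, 0.287]
force: [-1.3, 0.1, -1.6]
grip_width: 0.0556
shift tool cm [-5.41 -0.98 16.73]
turn tool rad [ 0.036 -0.137 -0.004]
t 9.92 pos [0.594  0.1207 0.026 ] rot [-1.573 -0.247  0.287] F [-1.3  0.1 -1.6] w 0.0556
[-0.77376068  0.58507114  0.66803895  2.07743024 -0.87128355  0.4778061
  2.38614693]
```

View pics/s8.png

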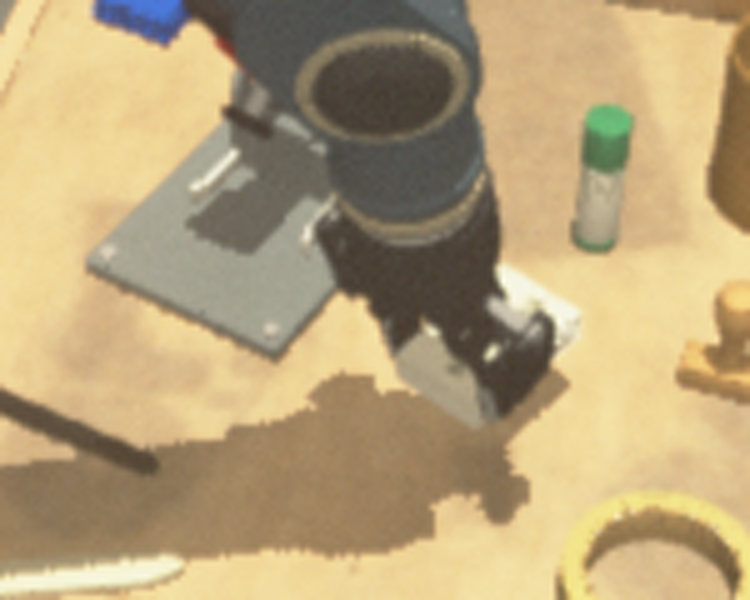

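```bash
python3 -m jog '[{"gripper":1,"dx":-1.7,"dy":-0.3,"dz":0.5,"rx":0,"ry":0,"rz":0},{"gripper":1,"dx":-1.7,"dy":-0.3,"dz":1.5,"rx":0,"ry":-0.02,"rz":0},{"gripper":1,"dx":-1,"dy":-0.2,"dz":2,"rx":0.006,"ry":-0.023,"rz":0},{"gripper":1,"dx":-0.5,"dy":0,"dz":2,"rx":0.006,"ry":-0.023,"rz":0},{"gripper":1,"dx":-0.5,"dy":0,"dz":2,"rx":0.006,"ry":-0.023,"rz":0},{"gripper":1,"dx":0,"dy":0,"dz":2,"rx":0.006,"ry":-0.023,"rz":0},{"gripper":1,"dx":0,"dy":0,"dz":2,"rx":0.006,"ry":-0.023,"rz":0},{"gripper":1,"dx":0,"dy":0,"dz":0,"rx":0,"ry":0,"rz":0},{"gripper":1,"dx":0,"dy":0,"dz":0,"rx":0,"ry":0,"rz":0}]'
python3 - <<'E'
from h import *
p=pr(-.082); delta([*p,.022],lean(PY,.25)); print(r.state()['q'])
E
```

```text
time: 10.72
ee_pos: [0.4959, 0.2184, 0.015]
ee_rot: [-1.579, -0.239, 0.43]
force: [0.6, -0.6, -0.8]
grip_width: 0.0553
shift tool cm [ 1.92 -0.29  4.37]
turn tool rad [ 0.008  0.002 -0.011]
t 10.72 pos [0.4959 0.2184 0.015 ] rot [-1.579 -0.239  0.43 ] F [ 0.6 -0.6 -0.8] w 0.0553
[-1.00256144  0.51921532  0.62633334  2.22067173 -0.87449913  0.36245269
  2.32893108]
```

```bash
python3 -m jog '[{"gripper":1,"dx":0.3,"dy":-0.5,"dz":1.3,"rx":0.008,"ry":0,"rz":-0.01},{"gripper":1,"dx":0.6,"dy":-0.2,"dz":1.3,"rx":0,"ry":0,"rz":0},{"gripper":1,"dx":0.6,"dy":0,"dz":1.3,"rx":0,"ry":0,"rz":0},{"gripper":1,"dx":0,"dy":0,"dz":0,"rx":0,"ry":0,"rz":0},{"gripper":1,"dx":0,"dy":0,"dz":0,"rx":0,"ry":0,"rz":0}]'
python3 look.py pics/w9.png
python3 - <<'E'
from h import *
p=pr(-.082); delta([*p,.022],lean(PY,.25))
d=r.get_image("scene"); cv2.imwrite("pics/s9.png",cv2.resize(d["image"][180:300,190:340],None,fx=5,fy=5,interpolation=cv2.INTER_CUBIC))
E
```

```text
time: 11.13
ee_pos: [0.4928, 0.255, 0.0244]
ee_rot: [-1.574, -0.248, 0.422]
force: [-0.1, 0.8, -0.3]
grip_width: 0.0552
plate [  155    30   370    61 11466] z 0.0129 ((409.5117492675781, 240.7561798095703), (12.80988597869873, 137.82720947265625), 28.77663230895996)
t 11.18 pos [0.4928 0.2551 0.0244] rot [-1.573 -0.248  0.422] F [ 0.4 -0.3 -0.6] w 0.0559
shift tool cm [0.48 0.36 0.91]
turn tool rad [ 0.004 -0.006 -0.002]
t 11.18 pos [0.4928 0.2551 0.0244] rot [-1.573 -0.248  0.422] F [ 0.4 -0.3 -0.6] w 0.0559
```

View pics/w9.png

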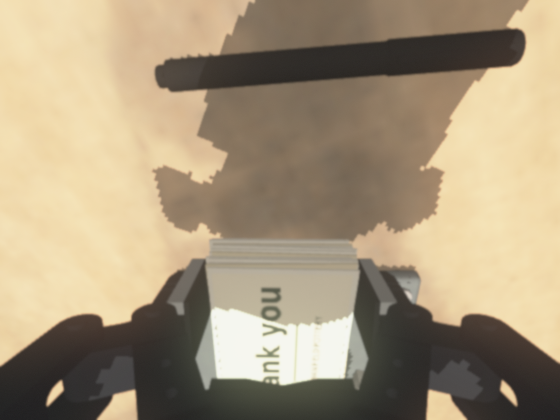

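View pics/s9.png

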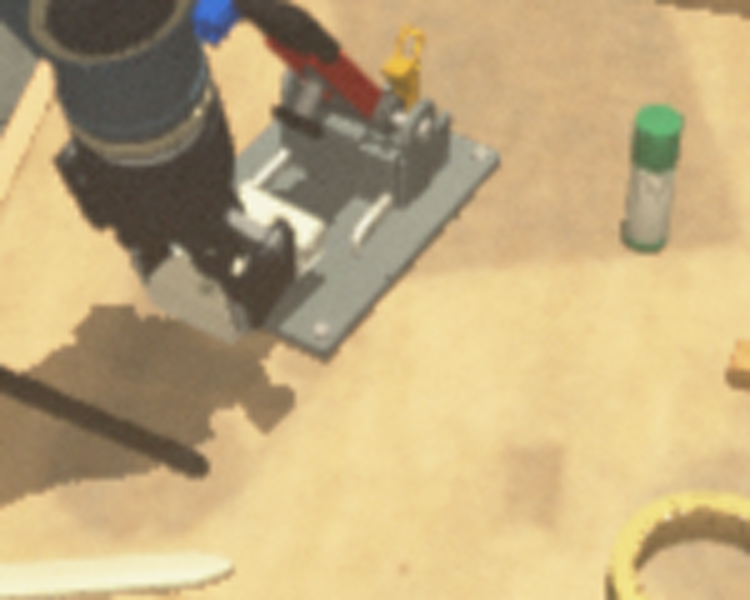

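The cards hang over the bed in front of the guides. Now centre them and check against the guides.

```bash
python3 -m jog '[{"gripper":1,"dx":0.4,"dy":0.2,"dz":0.8,"rx":0.004,"ry":-0.006,"rz":0},{"gripper":1,"dx":0,"dy":0,"dz":0,"rx":0,"ry":0,"rz":0},{"gripper":1,"dx":0,"dy":0,"dz":0,"rx":0,"ry":0,"rz":0}]'
python3 - <<'E'
from h import *
p=pr(-.082); delta([*p,.022],lean(PY,.25)); print("TCP press",toP(r.state()["ee_pos"]))
for n,co in (("scene",[-.0014,.0055]),("top",[0,0])):
    d=r.get_image(n); W=world(d); hsv=cv2.cvtColor(d["image"],cv2.COLOR_BGR2HSV)
    W[...,:2]+=co
    cv2.imwrite(f"pics/{n}10.png",cv2.resize(d["image"][180:260,210:310] if n=="scene" else d["image"][160:260,195:295],None,fx=6,fy=6,interpolation=cv2.INTER_CUBIC))
    D=W[...,:2]-PO; xp=np.cos(PY)*D[...,0]+np.sin(PY)*D[...,1]; yp=-np.sin(PY)*D[...,0]+np.cos(PY)*D[...,1]
    m=(hsv[...,1]<70)&(hsv[...,2]>130)&(W[...,2]>.035)&(W[...,2]<.07)&(np.abs(yp)<.06)&(xp<.05)&(xp>-.1)
    if m.sum()>10:
        print(n,m.sum(),"z",np.median(W[...,2][m]),"y range",np.percentile(yp[m],[2,98]),"x",np.percentile(xp[m],[2,98]))
    m=(hsv[...,1]<70)&(hsv[...,2]>130)&(W[...,2]>.018)&(W[...,2]<.03)&(np.abs(yp)>.025)&(np.abs(yp)<.05)&(xp<.05)&(xp>-.03)
    for s in (1,-1):
        k=m&(yp*s>0)
        if k.sum(): print("guide",s,k.sum(),np.median(yp[k]),xp[k].min(),xp[k].max())
E
```

```text
time: 11.48
ee_pos: [0.494, 0.2614, 0.023]
ee_rot: [-1.571, -0.247, 0.423]
force: [-0.7, -0.2, -0.2]
grip_width: 0.056
shift tool cm [0.16 0.14 0.39]
turn tool rad [ 0.001 -0.005 -0.003]
t 11.48 pos [0.494  0.2614 0.023 ] rot [-1.571 -0.247  0.423] F [-0.7 -0.2 -0.2] w 0.056
TCP press [-0.0838876  -0.00384395]
scene 188 z 0.054257448683291076 y range [-0.03069756  0.02494912] x [-0.09940642  0.04818098]
guide 1 23 0.03562610548353405 0.00912708032311823 0.049734394988314154
guide -1 32 -0.034669974468858944 0.005161713462444437 0.04931827962692029
top 566 z 0.055461515190649124 y range [-0.02904661  0.02477419] x [-0.08288426 -0.01771383]
guide 1 18 0.03777270835362729 0.006277169298852201 0.045864585218634825
guide -1 26 -0.033972246963419016 0.0065581409016208635 0.04494479462577586
```

View pics/scene10.png

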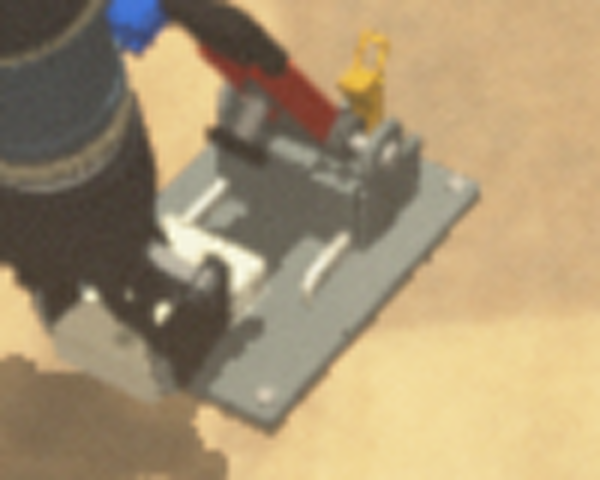

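View pics/top10.png

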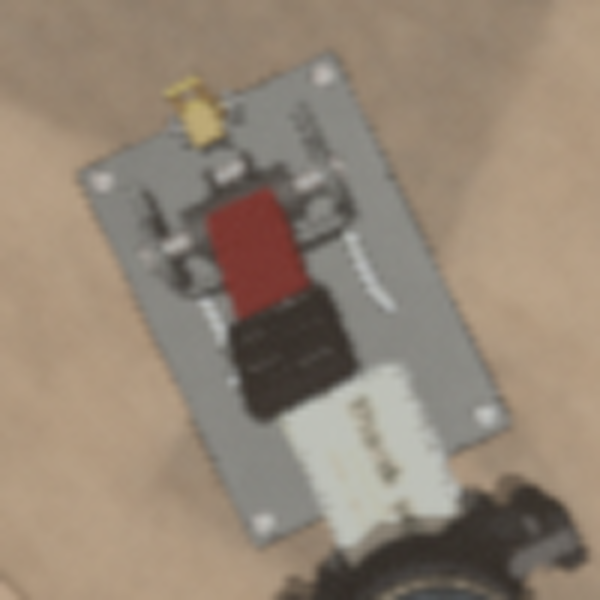

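Cards, guides and TCP all agree that I need about 4 mm more to the left (tool +z). Centring and lowering.

```bash
python3 -m jog '[{"gripper":1,"dx":0,"dy":0,"dz":0.45,"rx":0,"ry":-0.005,"rz":0},{"gripper":1,"dx":-0.2,"dy":0.8,"dz":0,"rx":0,"ry":0,"rz":0},{"gripper":1,"dx":-0.2,"dy":0.7,"dz":0,"rx":0,"ry":0,"rz":0},{"gripper":1,"dx":0,"dy":0,"dz":0,"rx":0,"ry":0,"rz":0},{"gripper":1,"dx":0,"dy":0,"dz":0,"rx":0,"ry":0,"rz":0}]'
python3 - <<'E'
from h import *
p=pr(-.037); delta([*p,.001],lean(PY,.25)); print("TCP press",toP(r.state()["ee_pos"]))
E
```

```text
time: 12.0
ee_pos: [0.4917, 0.2664, 0.0074]
ee_rot: [-1.572, -0.247, 0.429]
force: [-0.2, -1.1, -0.8]
grip_width: 0.0555
shift tool cm [ 4.39  1.77 -0.17]
turn tool rad [ 0.001  0.001 -0.003]
t 12.0 pos [0.4917 0.2664 0.0074] rot [-1.572 -0.247  0.429] F [-0.2 -1.1 -0.8] w 0.0555
TCP press [-0.0838927   0.00168956]
```

```bash
python3 -m jog '[{"gripper":1,"dx":-0.1,"dy":0.5,"dz":-0.05,"rx":0,"ry":0,"rz":0},{"gripper":1,"dx":0.7,"dy":0.18,"dz":0,"rx":0,"ry":0,"rz":0},{"gripper":1,"dx":0.8,"dy":0.2,"dz":0,"rx":0,"ry":0,"rz":0},{"gripper":1,"dx":0.8,"dy":0.2,"dz":0,"rx":0,"ry":0,"rz":0},{"gripper":1,"dx":0,"dy":0,"dz":0,"rx":0,"ry":0,"rz":0}]'
python3 - <<'E'
from h import *
p=pr(-.037); delta([*p,.001],lean(PY,.25)); print("TCP press",toP(r.state()["ee_pos"]))
E
```

```text
time: 12.42
ee_pos: [0.5166, 0.2776, 0.003]
ee_rot: [-1.572, -0.25, 0.43]
force: [-0.4, 0.4, -1.0]
grip_width: 0.0552
shift tool cm [ 1.85  0.68 -0.16]
turn tool rad [ 0.001  0.002 -0.   ]
t 12.42 pos [0.5166 0.2776 0.003 ] rot [-1.572 -0.25   0.43 ] F [-0.4  0.4 -1. ] w 0.0552
TCP press [-0.0566018   0.00153221]
```

```bash
python3 -m jog '[{"gripper":1,"dx":0.7,"dy":0.2,"dz":-0.1,"rx":0,"ry":0,"rz":0},{"gripper":1,"dx":0.7,"dy":0.2,"dz":0,"rx":0,"ry":0,"rz":0},{"gripper":1,"dx":0,"dy":0,"dz":0,"rx":0,"ry":0,"rz":0}]'
python3 - <<'E'
from h import *
p=pr(-.022); delta([*p,.001],lean(PY,.25)); print("TCP press",toP(r.state()["ee_pos"]))
d=r.get_image("scene"); cv2.imwrite("pics/s11.png",cv2.resize(d["image"][180:260,210:310],None,fx=6,fy=6,interpolation=cv2.INTER_CUBIC))
d=r.get_image("top"); cv2.imwrite("pics/t11.png",cv2.resize(d["image"][160:260,195:295],None,fx=6,fy=6,interpolation=cv2.INTER_CUBIC))
E
```

```text
time: 12.67
ee_pos: [0.5327, 0.2838, 0.0029]
ee_rot: [-1.572, -0.251, 0.43]
force: [1.9, 0.3, -0.9]
grip_width: 0.0552
shift tool cm [ 1.63  0.62 -0.05]
turn tool rad [0.001 0.002 0.001]
t 12.67 pos [0.5327 0.2838 0.0029] rot [-1.572 -0.251  0.43 ] F [ 1.9  0.3 -0.9] w 0.0552
TCP press [-0.03932589  0.00043456]
```

View pics/s11.png

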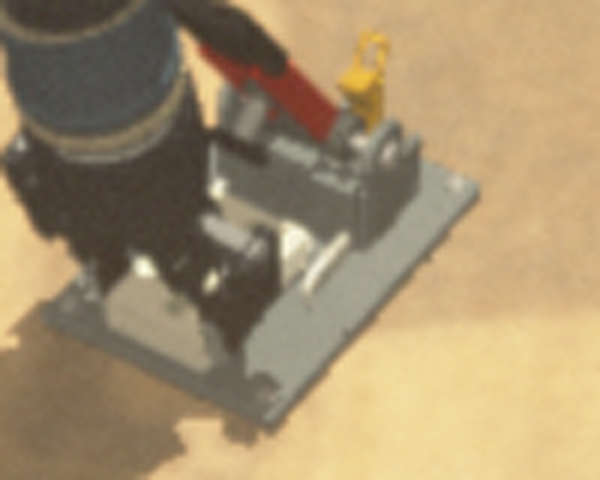

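View pics/t11.png

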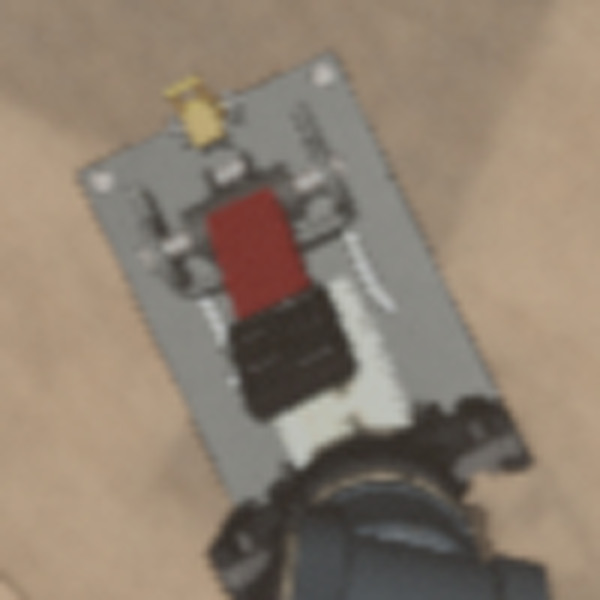

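```bash
python3 -m jog '[{"gripper":1,"dx":0.6,"dy":0.2,"dz":0,"rx":0,"ry":0,"rz":0},{"gripper":1,"dx":-0.05,"dy":0.2,"dz":0,"rx":0,"ry":0,"rz":0},{"gripper":1,"dx":0,"dy":0,"dz":0,"rx":0,"ry":0,"rz":0},{"gripper":1,"dx":0,"dy":0,"dz":0,"rx":0,"ry":0,"rz":0}]'
python3 - <<'E'
from h import *
p=pr(-.022); delta([*p,.001],lean(PY,.25)); print("TCP press",toP(r.state()["ee_pos"]))
E
```

```text
time: 13.1
ee_pos: [0.5365, 0.2855, -0.0005]
ee_rot: [-1.572, -0.248, 0.43]
force: [0.0, 1.0, -0.3]
grip_width: 0.0557
shift tool cm [ 1.32  0.17 -0.04]
turn tool rad [ 0.     0.002 -0.002]
t 13.1 pos [ 5.365e-01  2.855e-01 -5.000e-04] rot [-1.572 -0.248  0.43 ] F [ 0.   1.  -0.3] w 0.0557
TCP press [-0.03517677  0.00040979]
```

```bash
python3 -m jog '[{"gripper":0,"dx":0,"dy":0,"dz":0,"rx":0,"ry":0,"rz":0},{"gripper":0,"dx":0,"dy":0,"dz":0,"rx":0,"ry":0,"rz":0},{"gripper":0,"dx":0,"dy":0,"dz":0,"rx":0,"ry":0,"rz":0},{"gripper":0,"dx":0,"dy":0,"dz":0,"rx":0,"ry":0,"rz":0},{"gripper":0,"dx":-0.3,"dy":-1.2,"dz":0,"rx":0,"ry":0,"rz":0},{"gripper":0,"dx":-0.3,"dy":-1.2,"dz":0,"rx":0,"ry":0,"rz":0},{"gripper":0,"dx":-0.5,"dy":-1.5,"dz":0,"rx":0,"ry":0,"rz":0},{"gripper":0,"dx":-1.5,"dy":-1,"dz":0,"rx":0,"ry":0,"rz":0},{"gripper":0,"dx":-1.5,"dy":-0.5,"dz":0,"rx":0,"ry":0,"rz":0},{"gripper":1,"dx":-1,"dy":0,"dz":0,"rx":0,"ry":0,"rz":0},{"gripper":1,"dx":0,"dy":0,"dz":0,"rx":0,"ry":0,"rz":0},{"gripper":1,"dx":0,"dy":0,"dz":0,"rx":0,"ry":0,"rz":0}]'
python3 look.py pics/w12.png
python3 - <<'E'
from h import *
print("TCP press",toP(r.state()["ee_pos"]),r.state()["q"])
z=np.load("wrist.npz");W=z["W"];D=W[...,:2]-PO; xp=np.cos(PY)*D[...,0]+np.sin(PY)*D[...,1]; yp=-np.sin(PY)*D[...,0]+np.cos(PY)*D[...,1]
hsv=cv2.cvtColor(z["img"],cv2.COLOR_BGR2HSV)
m=(W[...,2]>.027)&(W[...,2]<.036)&(xp>-.08)&(xp<.05)&(abs(yp)<.045)&(hsv[...,2]>90)
print(m.sum(),np.median(W[...,2][m]),np.percentile(xp[m],[1,99]),np.percentile(yp[m],[1,99]), cv2.minAreaRect((np.c_[xp[m],yp[m]]*1000).astype(np.float32)))
E
```

```text
time: 14.1
ee_pos: [0.478, 0.2584, 0.0415]
ee_rot: [-1.571, -0.25, 0.429]
force: [0.4, 0.7, -1.0]
grip_width: 0.0511
cards [ 234  288   99   14 1221] z 0.0191 ((516.89794921875, 278.0229797363281), (7.075981140136719, 56.59382247924805), 26.055370330810547)
plate [ 151   61  293   48 7759] z 0.0127 ((412.0990295410156, 236.0462188720703), (13.052388191223145, 126.5215835571289), 29.071870803833008)
t 14.15 pos [0.478  0.2584 0.0413] rot [-1.571 -0.249  0.429] F [-0.9  0.2  0.4] w 0.0439
TCP press [-9.96960156e-02  8.97400697e-05] [-1.17637569  0.48830564  0.73357859  2.21501521 -0.8062619   0.40854923
  2.18028905]
7135 0.0314355890599817 [-0.05764204  0.00154679] [-0.02516322  0.02803975] ((-27.06634521484375, 1.4450759887695312), (54.76386260986328, 63.306358337402344), 89.53024291992188)
```

View pics/w12.png

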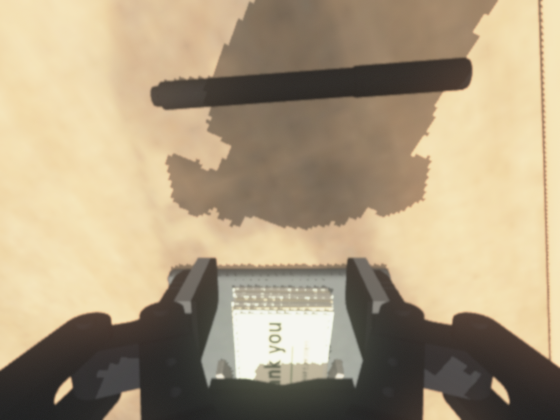

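The cards lie flat (top z 31.4 mm), centred to about 1.5 mm and straight, 12.5 mm short of home. I'll push the rest with closed fingers.

```bash
python3 -m jog '[{"gripper":1,"dx":0,"dy":0,"dz":0,"rx":0,"ry":0,"rz":0},{"gripper":1,"dx":0,"dy":0,"dz":0,"rx":0,"ry":0,"rz":0},{"gripper":1,"dx":0,"dy":0,"dz":0,"rx":0,"ry":0,"rz":0},{"gripper":1,"dx":0,"dy":1,"dz":0.1,"rx":0,"ry":0,"rz":0},{"gripper":1,"dx":0,"dy":1,"dz":0,"rx":0,"ry":0,"rz":0},{"gripper":1,"dx":0,"dy":1,"dz":0,"rx":0,"ry":0,"rz":0},{"gripper":1,"dx":0,"dy":0.5,"dz":0,"rx":0,"ry":0,"rz":0},{"gripper":1,"dx":0,"dy":0,"dz":0,"rx":0,"ry":0,"rz":0},{"gripper":1,"dx":0,"dy":0,"dz":0,"rx":0,"ry":0,"rz":0}]'
python3 - <<'E'
from h import *
p=pr(-.064); delta([*p,.001],lean(PY,.25)); print("TCP press",toP(r.state()["ee_pos"]))
E
```

```text
time: 14.9
ee_pos: [0.4911, 0.2647, 0.0058]
ee_rot: [-1.574, -0.253, 0.429]
force: [-1.0, 0.6, 0.0]
grip_width: 0.0001
shift tool cm [ 1.93  1.   -0.04]
turn tool rad [0.002 0.001 0.003]
t 14.9 pos [0.4911 0.2647 0.0058] rot [-1.574 -0.253  0.429] F [-1.   0.6  0. ] w 0.0001
TCP press [-0.08516101  0.00038957]
```

```bash
python3 -m jog '[{"gripper":1,"dx":0.6,"dy":0.4,"dz":0,"rx":0,"ry":0,"rz":0},{"gripper":1,"dx":0.6,"dy":0.2,"dz":0,"rx":0,"ry":0,"rz":0},{"gripper":1,"dx":0.6,"dy":0.15,"dz":0,"rx":0,"ry":0,"rz":0},{"gripper":1,"dx":0.5,"dy":0.13,"dz":0,"rx":0,"ry":0,"rz":0},{"gripper":1,"dx":0,"dy":0,"dz":0,"rx":0,"ry":0,"rz":0}]'
python3 - <<'E'
from h import *
p=pr(-.0517); delta([*p,.002],lean(PY,.25)); print("TCP press",toP(r.state()["ee_pos"]))
E
```

```text
time: 15.32
ee_pos: [0.5168, 0.2764, 0.0043]
ee_rot: [-1.574, -0.256, 0.429]
force: [0.1, 0.4, 0.9]
grip_width: -0.0003
shift tool cm [ 0.45  0.35 -0.03]
turn tool rad [0.003 0.001 0.006]
t 15.32 pos [0.5168 0.2764 0.0043] rot [-1.574 -0.256  0.429] F [0.1 0.4 0.9] w -0.0003
TCP press [-0.05691576  0.00034779]
```

Near home. Small pushes now, watching the force.

```bash
python3 -m jog '[{"gripper":1,"dx":0.3,"dy":0.1,"dz":0,"rx":0,"ry":0,"rz":0},{"gripper":1,"dx":0.2,"dy":0.05,"dz":0,"rx":0,"ry":0,"rz":0},{"gripper":1,"dx":0,"dy":0,"dz":0,"rx":0,"ry":0,"rz":0}]'
python3 -m jog '[{"gripper":1,"dx":0.2,"dy":0.05,"dz":0,"rx":0,"ry":0,"rz":0},{"gripper":1,"dx":0,"dy":0,"dz":0,"rx":0,"ry":0,"rz":0}]'
python3 -c "
from h import *
delta();print('TCP press',toP(r.state()['ee_pos']))"
```

```text
time: 15.57
ee_pos: [0.5222, 0.2791, 0.0043]
ee_rot: [-1.574, -0.256, 0.43]
force: [-0.2, 0.0, 0.3]
grip_width: -0.0001
time: 15.73
ee_pos: [0.5228, 0.2793, 0.0038]
ee_rot: [-1.573, -0.253, 0.43]
force: [0.7, -0.1, -0.3]
grip_width: 0.0
t 15.73 pos [0.5228 0.2793 0.0038] rot [-1.573 -0.253  0.43 ] F [ 0.7 -0.1 -0.3] w 0.0
TCP press [-0.05023665  0.0004492 ]
```

```bash
python3 -m jog '[{"gripper":1,"dx":0.2,"dy":0.05,"dz":0,"rx":0,"ry":0,"rz":0},{"gripper":1,"dx":0.2,"dy":0.05,"dz":0,"rx":0,"ry":0,"rz":0},{"gripper":1,"dx":0,"dy":0,"dz":0,"rx":0,"ry":0,"rz":0}]'
python3 look.py pics/w13.png; python3 -c "
from h import *
delta();print('TCP press',toP(r.state()['ee_pos']))
d=r.get_image('scene'); cv2.imwrite('pics/s13.png',cv2.resize(d['image'][180:260,210:310],None,fx=6,fy=6,interpolation=cv2.INTER_CUBIC))"
```

```text
time: 15.98
ee_pos: [0.5226, 0.2792, 0.0026]
ee_rot: [-1.571, -0.245, 0.429]
force: [0.2, 0.2, -0.4]
grip_width: 0.0002
plate [ 128  238  301   50 7981] z 0.0122 ((520.268310546875, 277.4749755859375), (24.230300903320312, 127.27037048339844), 24.519742965698242)
t 16.03 pos [0.5228 0.2792 0.0026] rot [-1.571 -0.246  0.429] F [-0.1 -1.2  0.7] w 0.0003
t 16.03 pos [0.5228 0.2792 0.0026] rot [-1.571 -0.246  0.429] F [-0.1 -1.2  0.7] w 0.0003
TCP press [-0.05024971  0.0004167 ]
```

View pics/w13.png

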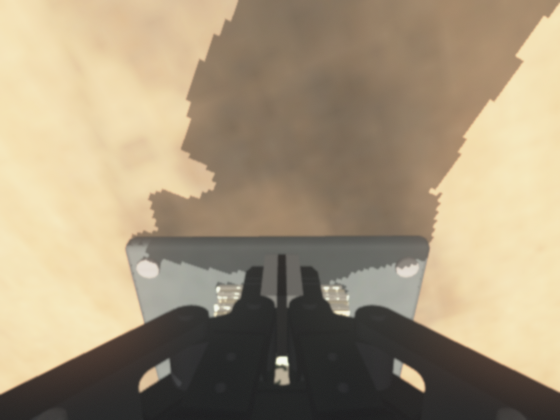

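View pics/s13.png

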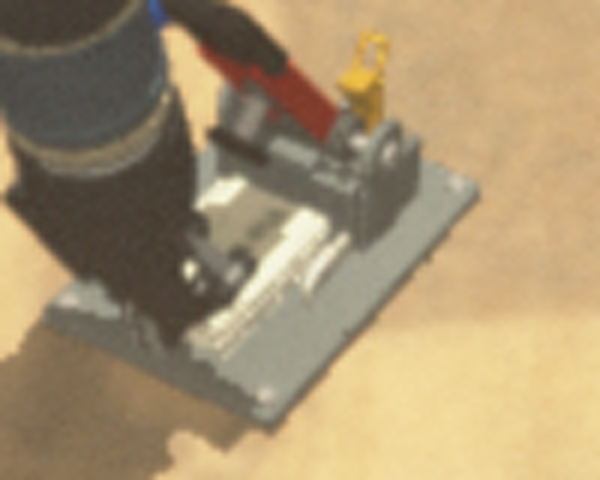

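The fingers stalled at x=-50.2 mm, where contact with home cards was predicted (about -51.7). Back off and verify.

```bash
python3 -m jog '[{"gripper":1,"dx":-1.5,"dy":-0.3,"dz":0,"rx":0,"ry":0,"rz":0},{"gripper":1,"dx":-1.5,"dy":-1.5,"dz":0,"rx":0,"ry":0,"rz":0},{"gripper":1,"dx":-1,"dy":-2.5,"dz":0,"rx":0,"ry":0,"rz":0},{"gripper":1,"dx":-1,"dy":-3,"dz":0,"rx":0,"ry":0,"rz":0},{"gripper":1,"dx":0,"dy":-3,"dz":0,"rx":0,"ry":0,"rz":0},{"gripper":1,"dx":0,"dy":-3,"dz":0,"rx":0,"ry":0,"rz":0},{"gripper":1,"dx":0,"dy":0,"dz":0,"rx":0,"ry":0,"rz":0},{"gripper":1,"dx":0,"dy":0,"dz":0,"rx":0,"ry":0,"rz":0}]'
python3 look.py pics/w14.png
python3 - <<'E'
from h import *
print("TCP press",toP(r.state()["ee_pos"]),r.state()["q"])
def chk(n,W,img):
    D=W[...,:2]-PO; xp=np.cos(PY)*D[...,0]+np.sin(PY)*D[...,1]; yp=-np.sin(PY)*D[...,0]+np.cos(PY)*D[...,1]
    hsv=cv2.cvtColor(img,cv2.COLOR_BGR2HSV)
    m=(W[...,2]>.026)&(W[...,2]<.037)&(xp>-.08)&(xp<.0)&(abs(yp)<.045)&(hsv[...,1]<90)&(hsv[...,2]>80)
    print(n,m.sum(),np.median(W[...,2][m]),"x",np.percentile(xp[m],[1,99]),"y",np.percentile(yp[m],[1,99]), cv2.minAreaRect((np.c_[xp[m],yp[m]]*1000).astype(np.float32)))
    # plate front edge
    m=(W[...,2]>.008)&(W[...,2]<.016)&(xp<-.045)&(xp>-.09)&(abs(yp)<.06)&(hsv[...,1]<90); print("  plate front x",np.percentile(xp[m],1),"y",np.percentile(yp[m],[1,99]))
z=np.load("wrist.npz"); chk("wrist",z["W"],z["img"])
d=r.get_image("scene"); W=world(d); W[...,:2]+=[-.0014,.0055]; chk("scene",W,d["image"])
d=r.get_image("top"); chk("top",world(d),d["image"])
E
```

```text
time: 16.75
ee_pos: [0.4497, 0.247, 0.1238]
ee_rot: [-1.571, -0.252, 0.429]
force: [-1.1, 0.6, -1.0]
grip_width: -0.0002
plate [ 194   91  184   29 3120] z 0.0127 ((413.2782287597656, 233.82293701171875), (12.843766212463379, 121.48436737060547), 28.857358932495117)
plate [ 199  235  159   80 5798] z 0.0123 ((548.1343994140625, 290.01220703125), (85.376953125, 127.67255401611328), 24.682666778564453)
t 16.8 pos [0.4501 0.2469 0.1237] rot [-1.571 -0.252  0.429] F [1.  0.3 0.6] w -0.0
TCP press [-0.12977909  0.00115006] [-1.47692353  0.33329744  1.05268221  2.22813911 -0.54409851  0.54828549
  1.95434862]
wrist 1 0.026103980003752303 x [-0.0443587 -0.0443587] y [-0.02475654 -0.02475654] ((-44.35870361328125, -24.75653648376465), (0.0, 0.0), 0.0)
  plate front x -0.06494828445566399 y [-0.05862701  0.05873152]
scene 223 0.030085630591077717 x [-0.04580782 -0.00065385] y [-0.02435706  0.03045392] ((-23.24483871459961, 3.3525123596191406), (56.26156997680664, 46.336181640625), 89.2764892578125)
  plate front x -0.06586685897128526 y [-0.0592208   0.05867285]
top 240 0.030471305999834386 x [-0.04341602 -0.00148145] y [-0.02338587  0.02957086] ((-21.9763240814209, 3.2933692932128906), (42.76358413696289, 53.43415832519531), 0.9771323800086975)
  plate front x -0.06331776786101392 y [-0.05846978  0.05856276]
```

View pics/w14.png

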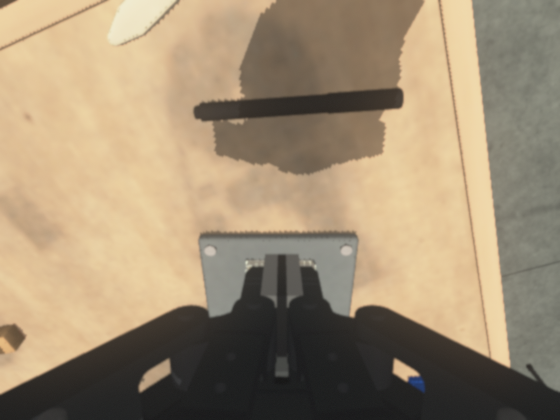

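The near edge is at x=-45.5±2 mm, so the cards are home, about 3 mm off centre, straight, and the arm is still up. Now to the paddle: rise, stand upright, and go over it with closed fingers.

```bash
python3 -m jog '[{"gripper":1,"dx":0.7,"dy":-2.8,"dz":0,"rx":0,"ry":0,"rz":0},{"gripper":1,"dx":0.7,"dy":-2.8,"dz":0,"rx":0,"ry":0,"rz":0},{"gripper":1,"dx":0.7,"dy":-2.8,"dz":0,"rx":0,"ry":0,"rz":0.05},{"gripper":1,"dx":0.7,"dy":-2.8,"dz":0,"rx":0,"ry":0,"rz":0.1},{"gripper":1,"dx":0.5,"dy":-2.8,"dz":0,"rx":0,"ry":0,"rz":0.1},{"gripper":1,"dx":0,"dy":-1,"dz":0,"rx":0,"ry":0,"rz":0},{"gripper":1,"dx":0,"dy":0,"dz":0,"rx":0,"ry":0,"rz":0},{"gripper":1,"dx":0,"dy":0,"dz":0,"rx":0,"ry":0,"rz":0}]'
python3 - <<'E'
from h import *
p=pr(.025); delta([*p,.25],lean(PY,0.0)); s=r.state(); print("TCP press",toP(s["ee_pos"]),s["q"])
E
```

```text
time: 17.57
ee_pos: [0.4514, 0.243, 0.2701]
ee_rot: [-1.583, 0.017, 0.42]
force: [0.2, -0.8, -0.0]
grip_width: -0.0002
shift tool cm [15.55  1.73  0.44]
turn tool rad [ 0.012 -0.008 -0.017]
t 17.57 pos [0.4514 0.243  0.2701] rot [-1.583  0.017  0.42 ] F [ 0.2 -0.8 -0. ] w -0.0002
TCP press [-0.13023198 -0.00294433] [-1.54170191  0.29481085  1.19851535  1.87106797 -0.2810122   1.19151214
  1.74354755]
```

```bash
python3 -m jog '[{"gripper":1,"dx":2.4,"dy":0,"dz":0.1,"rx":0.012,"ry":-0.008,"rz":-0.017},{"gripper":1,"dx":2.4,"dy":0,"dz":0.1,"rx":0,"ry":0,"rz":0},{"gripper":1,"dx":2.4,"dy":0,"dz":0.1,"rx":0,"ry":0,"rz":0},{"gripper":1,"dx":2.4,"dy":0,"dz":0.1,"rx":0,"ry":0,"rz":0},{"gripper":1,"dx":2.4,"dy":0,"dz":0,"rx":0,"ry":0,"rz":0},{"gripper":1,"dx":2,"dy":0.5,"dz":0,"rx":0,"ry":0,"rz":0},{"gripper":1,"dx":0,"dy":0,"dz":0,"rx":0,"ry":0,"rz":0},{"gripper":1,"dx":0,"dy":0,"dz":0,"rx":0,"ry":0,"rz":0}]'
python3 - <<'E'
from h import *
p=pr(.022); delta([*p,.19],lean(PY,0.0)); s=r.state(); print("TCP press",toP(s["ee_pos"]),s["q"])
z=np.load("top.npz"); W=z["W"]; img=z["img"]
D=W[...,:2]-PO; xp=np.cos(PY)*D[...,0]+np.sin(PY)*D[...,1]; yp=-np.sin(PY)*D[...,0]+np.cos(PY)*D[...,1]
m=(W[...,2]>.1)&(abs(xp)<.1)&(abs(yp)<.05)
for lo in np.arange(-.03,.06,.01):
    k=m&(xp>=lo)&(xp<lo+.01)
    if k.sum(): print(round(lo+.005,3),k.sum(),np.round(np.median(W[...,2][k]),3),np.round(np.percentile(yp[k],[3,97]),3))
E
```

```text
time: 18.23
ee_pos: [0.5741, 0.3026, 0.2437]
ee_rot: [-1.566, 0.026, 0.425]
force: [-0.8, 0.1, -0.5]
grip_width: -0.0001
shift tool cm [ 1.72  5.33 -0.06]
turn tool rad [-0.005 -0.003 -0.026]
t 18.23 pos [0.5741 0.3026 0.2437] rot [-1.566  0.026  0.425] F [-0.8  0.1 -0.5] w -0.0001
TCP press [0.00616208 0.00040652] [-1.19666309  0.58256833  1.01352512  1.58446898 -0.50855002  1.28967244
  1.89570386]
-0.025 32 0.191 [-0.02  0.02]
-0.015 89 0.194 [-0.02   0.022]
-0.005 80 0.184 [-0.021  0.022]
0.005 77 0.17 [-0.02   0.022]
0.015 68 0.157 [-0.019  0.022]
0.025 50 0.14 [-0.015  0.016]
0.035 49 0.126 [-0.015  0.016]
0.045 47 0.113 [-0.014  0.016]
0.055 15 0.103 [-0.011  0.015]
```

```bash
python3 -m jog '[{"gripper":1,"dx":0.8,"dy":2,"dz":0,"rx":0,"ry":0,"rz":-0.026},{"gripper":1,"dx":0.4,"dy":2,"dz":0,"rx":0,"ry":0,"rz":0},{"gripper":1,"dx":0,"dy":2,"dz":0,"rx":0,"ry":0,"rz":0},{"gripper":1,"dx":0,"dy":1,"dz":0,"rx":0,"ry":0,"rz":0},{"gripper":1,"dx":0,"dy":0,"dz":0,"rx":0,"ry":0,"rz":0},{"gripper":1,"dx":0,"dy":0,"dz":0,"rx":0,"ry":0,"rz":0}]'
python3 - <<'E'
from h import *
p=pr(.016); delta([*p,.165],lean(PY,0.0)); s=r.state(); print("TCP press",toP(s["ee_pos"]))
th=np.radians(54)
for l in np.arange(0,1.03,.1):
    t=th-l; u=np.array([-np.cos(t),np.sin(t)]); n=np.array([np.sin(t),np.cos(t)]); print(round(l,2),np.round(np.array([68,62])+125*u+11*n,1))
E
```

```text
time: 18.73
ee_pos: [0.5784, 0.3036, 0.1662]
ee_rot: [-1.563, 0.008, 0.42]
force: [-0.0, 0.4, 0.6]
grip_width: -0.0001
shift tool cm [0.56 0.12 0.06]
turn tool rad [-0.008 -0.008 -0.008]
t 18.73 pos [0.5784 0.3036 0.1662] rot [-1.563  0.008  0.42 ] F [-0.   0.4  0.6] w -0.0001
TCP press [ 0.01044453 -0.00053083]
0.0 [  3.4 169.6]
0.1 [ -7.  162.6]
0.2 [-16.7 154.6]
0.3 [-25.5 145.7]
0.4 [-33.4 136. ]
0.5 [-40.3 125.5]
0.6 [-46.  114.3]
0.7 [-50.7 102.7]
0.8 [-54.2  90.6]
0.9 [-56.4  78.3]
1.0 [-57.4  65.8]
```

```bash
python3 -m jog '[{"gripper":1,"dx":0.1,"dy":1.2,"dz":0,"rx":0,"ry":-0.008,"rz":-0.008},{"gripper":1,"dx":-1.04,"dy":0.7,"dz":0,"rx":0,"ry":0,"rz":0},{"gripper":1,"dx":-0.97,"dy":0.8,"dz":0,"rx":0,"ry":0,"rz":0},{"gripper":1,"dx":-0.88,"dy":0.9,"dz":0,"rx":0,"ry":0,"rz":0}]'
cat > arc.py <<'E'
from h import *
s=r.state(); delta(); x,y=toP(s["ee_pos"])*1000; R=rot(s["ee_rot"]); tip=R.apply([0,-.018,0])*1000
tx=x+tip[0]*np.cos(PY)+tip[1]*np.sin(PY); tz=s["ee_pos"][2]*1000+tip[2]
d=np.array([tx-68-8,tz-62]); rr=np.hypot(*d); a=np.arctan2(d[1],-d[0])-np.arcsin(11/rr)
print("tip x %.1f y %.1f z %.1f radius %.1f lever est %.3f"%(tx,y,tz,rr,np.radians(54)-a),np.round(s["q"],2))
E
python3 arc.py
```

```text
time: 19.07
ee_pos: [0.5603, 0.2945, 0.1379]
ee_rot: [-1.563, -0.023, 0.428]
force: [1.1, 1.5, 6.4]
grip_width: 0.0
t 19.07 pos [0.5603 0.2945 0.1379] rot [-1.563 -0.023  0.428] F [1.1 1.5 6.4] w 0.0
tip x -10.2 y -1.2 z 155.9 radius 127.5 lever est 0.201 [-1.19  0.63  0.95  1.78 -0.6   1.03  1.99]
```

Contact is made at 6.4 N and the arm is following. Continue along the arc.

```bash
python3 -m jog '[{"gripper":1,"dx":-0.9,"dy":0.95,"dz":0.1,"rx":0,"ry":0,"rz":0.01},{"gripper":1,"dx":-0.8,"dy":1,"dz":0,"rx":0,"ry":0,"rz":0.01},{"gripper":1,"dx":-0.7,"dy":1.1,"dz":0,"rx":0,"ry":0,"rz":0}]'; python3 arc.py
```

```text
time: 19.32
ee_pos: [0.5432, 0.2866, 0.1141]
ee_rot: [-1.562, -0.018, 0.428]
force: [-1.4, 0.2, 7.3]
grip_width: -0.0001
t 19.32 pos [0.5432 0.2866 0.1141] rot [-1.562 -0.018  0.428] F [-1.4  0.2  7.3] w -0.0001
tip x -29.0 y -1.3 z 132.1 radius 126.3 lever est 0.441 [-1.2   0.63  0.94  1.84 -0.62  0.98  2.01]
```

```bash
python3 -m jog '[{"gripper":1,"dx":-0.7,"dy":1.15,"dz":0,"rx":0,"ry":0,"rz":0.01},{"gripper":1,"dx":-0.55,"dy":1.2,"dz":0,"rx":0,"ry":0,"rz":0},{"gripper":1,"dx":-0.45,"dy":1.2,"dz":0,"rx":0,"ry":0,"rz":0}]'; python3 arc.py
```

```text
time: 19.57
ee_pos: [0.5303, 0.2807, 0.084]
ee_rot: [-1.558, -0.017, 0.428]
force: [-2.3, -1.2, 7.1]
grip_width: 0.0
t 19.57 pos [0.5303 0.2807 0.084 ] rot [-1.558 -0.017  0.428] F [-2.3 -1.2  7.1] w 0.0
tip x -43.1 y -1.3 z 102.0 radius 125.6 lever est 0.706 [-1.19  0.64  0.91  1.89 -0.66  0.91  2.04]
```

```bash
python3 -m jog '[{"gripper":1,"dx":-0.35,"dy":1.2,"dz":0,"rx":0,"ry":0,"rz":0},{"gripper":1,"dx":-0.3,"dy":1.2,"dz":0,"rx":0,"ry":0,"rz":0}]'; python3 arc.py
```

```text
time: 19.73
ee_pos: [0.5259, 0.2787, 0.0632]
ee_rot: [-1.556, -0.022, 0.428]
force: [-1.0, -0.6, 9.9]
grip_width: -0.0003
t 19.73 pos [0.5259 0.2787 0.0632] rot [-1.556 -0.022  0.428] F [-1.  -0.6  9.9] w -0.0003
tip x -48.1 y -1.3 z 81.2 radius 125.6 lever est 0.877 [-1.17  0.66  0.88  1.92 -0.69  0.87  2.07]
```

Last part, in small steps.

```bash
python3 -m jog '[{"gripper":1,"dx":-0.1,"dy":0.8,"dz":0,"rx":0,"ry":0,"rz":0},{"gripper":1,"dx":0,"dy":0.6,"dz":0,"rx":0,"ry":0,"rz":0}]'; python3 arc.py
```

```text
time: 19.9
ee_pos: [0.5248, 0.2783, 0.0519]
ee_rot: [-1.553, -0.022, 0.428]
force: [-6.3, -2.7, 13.3]
grip_width: -0.0
t 19.9 pos [0.5248 0.2783 0.0519] rot [-1.553 -0.022  0.428] F [-6.3 -2.7 13.3] w -0.0
tip x -49.2 y -1.3 z 69.9 radius 125.4 lever est 0.967 [-1.16  0.67  0.86  1.93 -0.71  0.85  2.08]
```

```bash
python3 -m jog '[{"gripper":1,"dx":0,"dy":0.5,"dz":0,"rx":0,"ry":0,"rz":0},{"gripper":1,"dx":0,"dy":0.4,"dz":0,"rx":0,"ry":0,"rz":0}]'; python3 arc.py
```

```text
time: 20.07
ee_pos: [0.5248, 0.2783, 0.0484]
ee_rot: [-1.547, -0.021, 0.428]
force: [-12.9, -3.5, 36.8]
grip_width: 0.0001
t 20.07 pos [0.5248 0.2783 0.0484] rot [-1.547 -0.021  0.428] F [-12.9  -3.5  36.8] w 0.0001
tip x -49.2 y -1.2 z 66.4 radius 125.3 lever est 0.996 [-1.15  0.67  0.86  1.93 -0.72  0.85  2.09]
```

Force jumped to 37 N, so the end stop is reached. Release slowly and watch whether the catch holds.

```bash
python3 -m jog '[{"gripper":1,"dx":0,"dy":-0.4,"dz":0,"rx":0,"ry":0,"rz":0},{"gripper":1,"dx":0,"dy":-0.4,"dz":0,"rx":0,"ry":0,"rz":0}]'; python3 arc.py;  python3 -m jog '[{"gripper":1,"dx":0,"dy":-0.5,"dz":0,"rx":0,"ry":0,"rz":0},{"gripper":1,"dx":0,"dy":-0.5,"dz":0,"rx":0,"ry":0,"rz":0}]'; python3 arc.py
```

```text
time: 20.23
ee_pos: [0.5255, 0.2787, 0.0607]
ee_rot: [-1.542, -0.024, 0.427]
force: [0.2, -0.6, 0.2]
grip_width: -0.0003
t 20.23 pos [0.5255 0.2787 0.0607] rot [-1.542 -0.024  0.427] F [ 0.2 -0.6  0.2] w -0.0003
tip x -48.5 y -1.2 z 78.7 radius 125.6 lever est 0.897 [-1.16  0.66  0.87  1.92 -0.7   0.86  2.08]
time: 20.4
ee_pos: [0.5256, 0.2785, 0.0729]
ee_rot: [-1.541, -0.025, 0.427]
force: [-0.4, -0.4, 0.2]
grip_width: -0.0
t 20.4 pos [0.5256 0.2785 0.0729] rot [-1.541 -0.025  0.427] F [-0.4 -0.4  0.2] w -0.0
tip x -48.4 y -1.4 z 90.9 radius 127.7 lever est 0.801 [-1.17  0.64  0.88  1.92 -0.69  0.88  2.07]
```

Force is zero at 79 mm, so the arm stayed down on the catch. Retreat well clear and check.

```bash
python3 -m jog '[{"gripper":1,"dx":0,"dy":-2,"dz":0,"rx":0,"ry":0,"rz":0},{"gripper":1,"dx":0,"dy":-2.5,"dz":0,"rx":0,"ry":0,"rz":0},{"gripper":1,"dx":-1,"dy":-2.5,"dz":0,"rx":0,"ry":0,"rz":0},{"gripper":1,"dx":-1.5,"dy":-2.5,"dz":0,"rx":0,"ry":0,"rz":0},{"gripper":1,"dx":-1.5,"dy":-2.5,"dz":0,"rx":0,"ry":0,"rz":0},{"gripper":1,"dx":0,"dy":0,"dz":0,"rx":0,"ry":0,"rz":0},{"gripper":1,"dx":0,"dy":0,"dz":0,"rx":0,"ry":0,"rz":0},{"gripper":1,"dx":0,"dy":0,"dz":0,"rx":0,"ry":0,"rz":0}]'
python3 look.py pics/w20.png
python3 - <<'E'
from h import *
for n,co in (("scene",[-.0014,.0055]),("top",[0,0])):
    d=r.get_image(n); W=world(d); W[...,:2]+=co; hsv=cv2.cvtColor(d["image"],cv2.COLOR_BGR2HSV)
    cv2.imwrite(f"pics/{n}20.png",cv2.resize(d["image"][130:300,200:400] if n=="scene" else d["image"][130:270,190:400],None,fx=3.5,fy=3.5,interpolation=cv2.INTER_CUBIC))
    D=W[...,:2]-PO; xp=np.cos(PY)*D[...,0]+np.sin(PY)*D[...,1]; yp=-np.sin(PY)*D[...,0]+np.cos(PY)*D[...,1]
    m=(W[...,2]>.026)&(W[...,2]<.037)&(xp>-.08)&(xp<.0)&(abs(yp)<.045)&(hsv[...,1]<90)&(hsv[...,2]>80)
    if m.sum(): print(n,m.sum(),np.median(W[...,2][m]),"x",np.percentile(xp[m],[1,99]),"y",np.percentile(yp[m],[1,99]))
    m=(W[...,2]>.055)&(W[...,2]<.12)&(xp>-.12)&(xp<.03)&(abs(yp)<.025)
    print("arm",m.sum(),[(lo,round(float(np.median(W[...,2][m&(xp>=lo)&(xp<lo+.02)])),3)) for lo in (-.1,-.08,-.06,-.04,-.02,0.) if (m&(xp>=lo)&(xp<lo+.02)).sum()])
E
```

```text
time: 21.07
ee_pos: [0.4859, 0.2567, 0.1982]
ee_rot: [-1.54, -0.024, 0.428]
force: [-0.3, -0.7, -0.6]
grip_width: 0.0003
plate [ 215   78  147   22 1727] z 0.013 ((411.6389465332031, 237.0771484375), (11.466612815856934, 128.0197296142578), 29.100587844848633)
plate [ 310  202   36   49 1257] z 0.0125 ((511.8617248535156, 325.2084655761719), (48.07925033569336, 34.48072814941406), 24.864669799804688)
t 21.12 pos [0.4857 0.2568 0.1977] rot [-1.54  -0.023  0.428] F [-0.4 -0.4 -0.8] w -0.0003
scene 106 0.030544534237206822 x [-0.04687654 -0.00079507] y [-0.02585152 -0.00208221]
arm 521 [(-0.1, 0.073), (-0.08, 0.075), (-0.06, 0.074), (-0.04, 0.073), (-0.02, 0.072), (0.0, 0.072)]
top 90 0.030018201354172103 x [-0.04297027 -0.0002441 ] y [-0.02363981  0.03019715]
arm 511 [(-0.08, 0.075), (-0.06, 0.074), (-0.04, 0.073), (-0.02, 0.073), (0.0, 0.072)]
```

View pics/scene20.png

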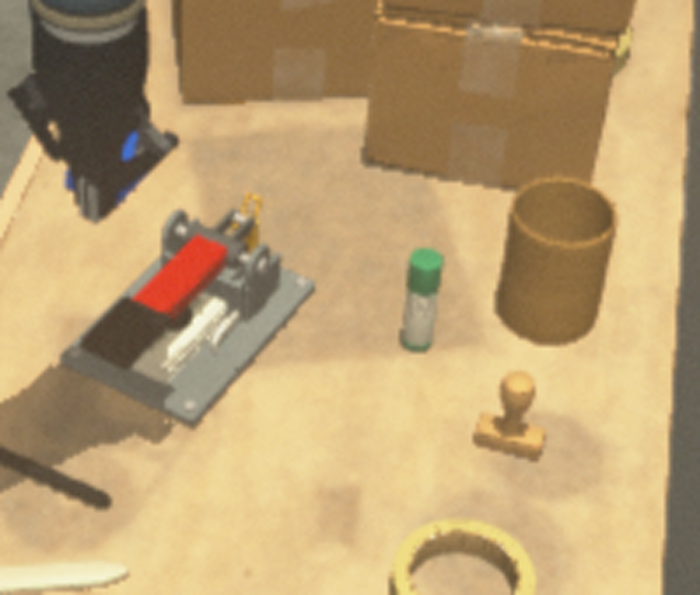

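View pics/top20.png

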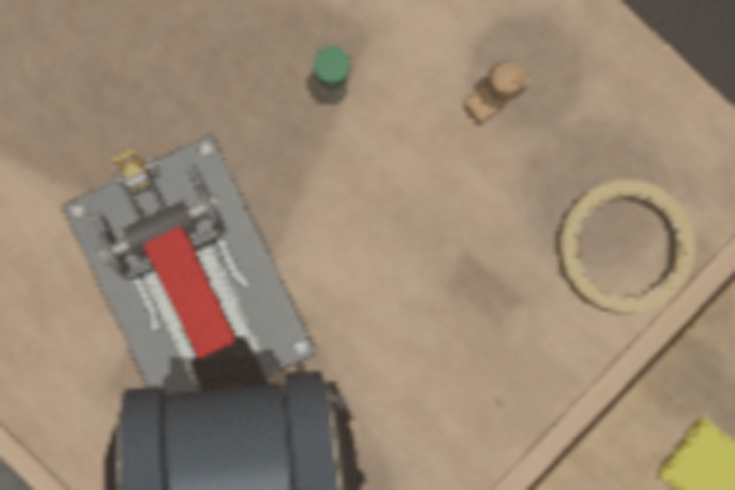

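View pics/w20.png

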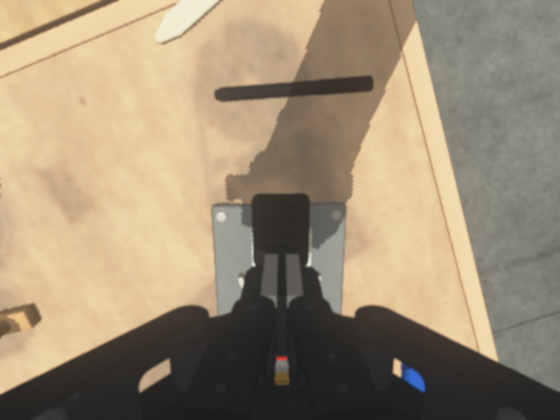

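The arm is level at 73 mm (latched), the cards are under the foot with the near edge still at about -45 mm, the bystanders are untouched and the robot is clear. Handing in.

```bash
python3 -c "
from plant import r
print(r.finish_job())"
```

```text
the job is handed in; nothing more can be done
None
```

The cards are clamped in the press and the job is handed in, at about 21 s of the 64 s. I carried the stack into the mouth with the gripper leaning back about 14°. I released it about 12 mm short, pushed it home with closed fingers, then pressed the paddle along its arc until the end stop (37 N) and withdrew.

**Last checks:**
- **Arm:** it is level at 72–75 mm in two cameras, so the catch is holding it. The force on the tool was zero after letting go.
- **Cards:** they lie flat (top at about 30–31 mm). The near edge is at press x of about -43 to -47 mm, where -45.5 is fully home. They sit about 3 mm off the middle and straight.
- **Surroundings:** the tape roll, glue stick and stamp look unmoved in the pictures, though I did not measure them. The robot is well clear of everything.

**What failed or disagreed:**
- **First grasp:** the fingers closed above the cards without touching them. Both cameras showed the fingertips about 18–20 mm behind the reported tool point, not 22 mm ahead as the text says. I corrected by 42 mm and the next grasp held.
- **Lean:** a 25–45° lean ran into joint limits, which is why I used 14° and pushed the last part.
- **Scene camera:** it read about 5.5 mm off in y from the wrist camera, so I corrected its readings for that.
- **Foot force:** I could not measure the foot's force on the cards directly; it is inferred from the latched arm and the cards under the foot.

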